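# Refit the nozzles and damper knobs of a dust-extraction manifold

## Task

Put the bench's dust-extraction manifold back in service: first push every blue nozzle fully home onto a spigot of its own, before any damper is turned open. Put a red knob fully home on each of the three damper shafts - a knob goes on only with its pointer over the shaft's flat - and with the knobs turn the damper to its open stop on every branch that has a nozzle (pointer to its spigot, at the green mark) and to its shut stop on a branch that has none (pointer at the red mark). Leave the yellow plaster model beside the manifold where it stands.

Things in the scene. Friction and masses are not known exactly. Their poses are not given: they have to be found in the camera images.
- manifold: grey dust-extraction manifold fixed to the bench: a box 148 (x) by 316 (y) by 50 mm high, pipe at its rear; origin under its centre, x to the rear (away from the robot), y to its left. Three branches 105 mm apart along y: each a spigot in the rear row (x +42 mm) and, straight in front of it, a damper shaft on a white dial plate (x -42 mm)
- spigot_left (a point): foot of the left spigot: an upright aluminium tube 44 mm in outer diameter, 32 mm high with a chamfered tip; the point lies on its axis at the top of its steel flange, 53 mm above the bench, where a nozzle's lower rim comes to rest; z up
- spigot_middle (a point): foot of the middle spigot: an upright aluminium tube 44 mm in outer diameter, 32 mm high with a chamfered tip; the point lies on its axis at the top of its steel flange, 53 mm above the bench, where a nozzle's lower rim comes to rest; z up
- spigot_right (a point): foot of the right spigot: an upright aluminium tube 44 mm in outer diameter, 32 mm high with a chamfered tip; the point lies on its axis at the top of its steel flange, 53 mm above the bench, where a nozzle's lower rim comes to rest; z up
- shaft_left (a point): foot of the left damper shaft: upright steel of D section, 28 mm in diameter with one flat 6.5 mm from the axis, 28 mm high, tip chamfered; the flat is painted red, with a red tick on the tip beside it. The point lies on the axis at the face of the dial plate, 53 mm above the bench, where a knob's underside comes to rest, and turns with the shaft: x points out through the flat, z up
- shaft_middle (a point): foot of the middle damper shaft: upright steel of D section, 28 mm in diameter with one flat 6.5 mm from the axis, 28 mm high, tip chamfered; the flat is painted red, with a red tick on the tip beside it. The point lies on the axis at the face of the dial plate, 53 mm above the bench, where a knob's underside comes to rest, and turns with the shaft: x points out through the flat, z up
- shaft_right (a point): foot of the right damper shaft: upright steel of D section, 28 mm in diameter with one flat 6.5 mm from the axis, 28 mm high, tip chamfered; the flat is painted red, with a red tick on the tip beside it. The point lies on the axis at the face of the dial plate, 53 mm above the bench, where a knob's underside comes to rest, and turns with the shaft: x points out through the flat, z up
- damper_left (a joint): angle of the left damper shaft, rad, anticlockwise from above: 0 shut (flat and pointer to the right along the manifold, at the red mark), 1.571 open (flat and pointer to the rear, to its own spigot, at the green mark); stops at both ends, stays where it is left (about 0.1 N m to turn)
- damper_middle (a joint): angle of the middle damper shaft, rad, anticlockwise from above: 0 shut (flat and pointer to the right along the manifold, at the red mark), 1.571 open (flat and pointer to the rear, to its own spigot, at the green mark); stops at both ends, stays where it is left (about 0.1 N m to turn)
- damper_right (a joint): angle of the right damper shaft, rad, anticlockwise from above: 0 shut (flat and pointer to the right along the manifold, at the red mark), 1.571 open (flat and pointer to the rear, to its own spigot, at the green mark); stops at both ends, stays where it is left (about 0.1 N m to turn)
- knob_a: red pointer knob, 70 mm high, 0.11 kg, upright; origin at the centre of its underside, z up. Skirt 52 mm across, 36 mm high; above it a grip bar along x, 52 mm long, 20 mm thick; a white line on its +x half is the pointer. From below a D bore 33 mm deep, 30 mm in diameter, flat 7.5 mm from the axis on the +x side: goes over the shaft only with pointer over the flat (within 0.1 rad)
- knob_b: red pointer knob, 70 mm high, 0.11 kg, upright; origin at the centre of its underside, z up. Skirt 52 mm across, 36 mm high; above it a grip bar along x, 52 mm long, 20 mm thick; a white line on its +x half is the pointer. From below a D bore 33 mm deep, 30 mm in diameter, flat 7.5 mm from the axis on the +x side: goes over the shaft only with pointer over the flat (within 0.1 rad)
- knob_c: red pointer knob, 70 mm high, 0.11 kg, upright; origin at the centre of its underside, z up. Skirt 52 mm across, 36 mm high; above it a grip bar along x, 52 mm long, 20 mm thick; a white line on its +x half is the pointer. From below a D bore 33 mm deep, 30 mm in diameter, flat 7.5 mm from the axis on the +x side: goes over the shaft only with pointer over the flat (within 0.1 rad)
- nozzle_a: blue slot nozzle, 80 mm high, 0.12 kg, stands upright; origin at the centre of its lower rim, z up. Below, a round cuff 55 mm outside (bead 57), 47 mm inside, 36 mm deep: the sleeve that goes over a spigot. Above, a flat open mouth 96 mm long (y), 26 mm thick (x), 58 to 80 mm above the rim: grip across the 26 mm. Its turn does not matter. Two or three are present
- nozzle_b: blue slot nozzle, 80 mm high, 0.12 kg, stands upright; origin at the centre of its lower rim, z up. Below, a round cuff 55 mm outside (bead 57), 47 mm inside, 36 mm deep: the sleeve that goes over a spigot. Above, a flat open mouth 96 mm long (y), 26 mm thick (x), 58 to 80 mm above the rim: grip across the 26 mm. Its turn does not matter. Two or three are present
- nozzle_c: blue slot nozzle, 80 mm high, 0.12 kg, stands upright; origin at the centre of its lower rim, z up. Below, a round cuff 55 mm outside (bead 57), 47 mm inside, 36 mm deep: the sleeve that goes over a spigot. Above, a flat open mouth 96 mm long (y), 26 mm thick (x), 58 to 80 mm above the rim: grip across the 26 mm. Its turn does not matter. Two or three are present
- plaster_model: yellowish plaster jaw model, 65 by 73 mm, 32 mm high, standing on the bench; origin at the centre of its underside; fragile, not part of the work
- lamp_left (a point): lower end of the fixed black lamp head that hangs over the bench on the left, about 110 mm across, from 260 mm above the bench upwards: keep the arm and gripper clear of it
- lamp_right (a point): lower end of the fixed black lamp head that hangs over the bench on the right, about 110 mm across, from 250 mm above the bench upwards: keep the arm and gripper clear of it

How it is judged:
By the outcome, as a careful person would: the job done as asked, in the order asked, and still so for the second after the job is handed in, with the robot touching nothing.
Of nozzle_a, nozzle_b, nozzle_c only 2 to 3 are there at a start; the rules pass over those that are not, and their reading is None.
At some moment in a run one of knob_a, knob_b, knob_c may be knocked a few centimetres aside while the robot is not near it.
It also fails if it takes over 210 s, if anything falls off the work surface, if the arm or the gripper's body presses on something with over 40 N, if the wrist force passes 120 N, or if a joint passes its speed limit or range.

## Robot

A 7-joint arm with a two-finger parallel gripper is mounted at the origin on a cart in front of the work surface, level with it; the furniture and walls round the work are solid. World frame = base frame: x ahead of the robot, y to its left, z up, the work surface at z = 0. Lengths are in m, angles in rad, forces in N, time in s.
With the tool pointing down it reaches from about 0.425 to 0.875 m from the base axis. Payload 4.7 kg.
Tool frame: the origin (TCP) lies at the very end of the fingers, on their centre line; the grasp point (between the pads) lies 19 mm behind it; z points along the fingers, y is the line along which they close (so a half turn about z gives the same grasp; the last joint's range is limited). The gripper opens to 87 mm and grips with 3 to 60 N. Pads are 19 mm wide; open, the fingers measure 117 mm over their backs; the gripper's body (75 mm by 190 mm) begins 51 mm behind the grasp point.
Start: joints at [-1.098, 0.321, -0.07, 1.45, 0.023, 1.371, -0.057], TCP at [0.288, 0.583, 0.223] pointing down, gripper open.
Joint ranges: [-2.86, 2.86], [-0.3, 2.09], [-1.38, 1.24], [0.06, 2.45], [-1.56, 4.7], [0.09, 2.05], [-2.69, 2.69]. Speed limits (rad/s): [2.57, 2.57, 3.14, 3.14, 3.14, 3.14, 3.14].

## Interface

Orientations are given as a rotation vector (axis times angle).
In Python, from bench import ctrl gives the robot as it stands.
- The arm moves only by the shell command python3 -m jog 'ROWS' [FORCE]. ROWS is JSON, a list that holds one entry, the list of rows, each a list of 7 numbers: the shift along the tool's x, y, z in mm, then the turn, a rotation vector about the tool's x, y, z in degrees, then the finger opening in mm, from 0 to 87. A call has 1 to 10 rows; each row is the pose to reach, as a shift and turn from the pose commanded when the call began, along the tool's axes at that moment; what a row does not reach only later rows make up. A row lasts 1/10 s, in which the tool goes at most 50 mm and 8.59 degrees, less where a joint would pass 70% of its speed; a pose out of reach is approached as far as the arm can. A call with a gripper value outside its range is refused whole. The fingers move at their own pace and stop on an object; FORCE is the grip in N (left out, the last holds). Time passes only in rows, so rows that repeat a pose let the fingers close. It gives the time, the measured TCP pose, the force, the opening and the grip force at its end, in the units of the state.
- ctrl.get_state(): the state, without advancing time (a new reading comes with each control period).
- ctrl.get_image(name): name is "side" or "top"; returns a dict with "image" (420x560x3 uint8, red, green, blue), "depth" (420x560 float32, m along the optical axis (not along the pixel's ray), 0 where there is no reading), "fov_y" (degrees; the focal length in pixels is half the picture's height over the tangent of half this angle, whatever the lens; pixels are square), "cx", "cy" (the principal point, pixels), "k1" (the pictures are not rectified: a ray, as slopes to the right and down, at radius r is drawn at 1 + k1 r^2 times it, then the intrinsics apply), "rvec" (rotation vector, rad) and "tvec" (3), from world to camera coordinates, as OpenCV has them. Camera axes: x right, y down, z forward; pixel columns grow to the right and rows downward; lengths in m; the calibration is good to about 2 mm. A picture is of the moment at which its call begins.
- ctrl.close_job(): hands the job in; it is judged then, once.
The state is a dict: "time": time; "joint_positions": joint angles; "qd": joint speeds; "joint_torque": joint torques, N m; "position": TCP position; "tool_rot": TCP orientation; "ft_force": force on the tool from outside, world axes, zero at the start; "torque": the same for the moment, N m; "grip_width": opening from 0.0 (shut) to 1.0 (fully open); "grip_force": force on a finger pad.
Only numpy, scipy, OpenCV 4.12 (cv2) and the standard library are available. Lean on these libraries where they do the work, as an engineer would, in place of code of your own. Each camera call takes 0.05 s, during which the arm holds its last target. There are 200 camera calls.

## Working session

There is one attempt and no reset: what is moved stays moved. The work goes in short steps, Python scripts to look and compute and a shell command to move; the robot and the scene stay as the last step left them, time stands still between calls to the robot, and variables do not carry over. Pictures are saved under pics/ and viewed, at most 14 in all, crops included, and the job is handed in when it is done.

```bash
mkdir -p pics; ls
cat > h.py <<'E'
import numpy as np, cv2
from bench import ctrl
def grab(n):
    d=ctrl.get_image(n); return d
def K(d):
    f=d["image"].shape[0]/2/np.tan(np.radians(d["fov_y"])/2)
    return np.array([[f,0,d["cx"]],[0,f,d["cy"]],[0,0,1]]),np.array([d["k1"],0,0,0,0.])
def rays(d,uv):
    k,D=K(d); p=cv2.undistortPoints(np.array(uv,float).reshape(-1,1,2),k,D).reshape(-1,2)
    return np.c_[p,np.ones(len(p))]
def RT(d): return cv2.Rodrigues(np.array(d["rvec"],float))[0],np.array(d["tvec"],float).ravel()
def onplane(d,uv,z):
    R,t=RT(d); r=rays(d,uv)@R; c=-R.T@t
    return c+r*((z-c[2])/r[:,2])[:,None]
def bydepth(d,uv):
    R,t=RT(d); uv=np.array(uv).reshape(-1,2); z=d["depth"][uv[:,1].astype(int),uv[:,0].astype(int)]
    return (rays(d,uv)*z[:,None]-t)@R
def cloud(d):
    h,w=d["depth"].shape; u,v=np.meshgrid(np.arange(w),np.arange(h))
    return bydepth(d,np.c_[u.ravel(),v.ravel()]).reshape(h,w,3)
def save(d,name): cv2.imwrite(f"pics/{name}.png",d["image"][:,:,::-1])
def proj(d,P):
    k,D=K(d); return cv2.projectPoints(np.array(P,float).reshape(-1,1,3),np.array(d["rvec"],float),np.array(d["tvec"],float),k,D)[0].reshape(-1,2)
E
python3 - <<'E'
from h import *
import pickle
for n in("top","side"):
    d=grab(n); save(d,n+"0"); pickle.dump(d,open(n+"0.pkl","wb"))
    R,t=RT(d); print(n,-R.T@t,d["fov_y"],d["k1"])
s=ctrl.get_state(); print(s)
E
```

```text
pics
top [0.30367453 0.0921447  1.67706024] 47.64640800962827 -0.1495542248203129
side [ 0.52440203 -0.96642839  0.94613193] 53.17204874421787 -0.01914423256851606
{'time': 0.1, 'joint_positions': array([-1.09791772,  0.32177283, -0.07006089,  1.45153981,  0.02260421,
        1.37078524, -0.05692939]), 'qd': array([ 1.85954072e-04, -2.14374302e-03, -1.27491315e-04, -3.45911064e-03,
       -9.15655769e-05,  1.29741372e-04, -2.79445190e-04]), 'joint_torque': array([-2.68179538e-04, -4.92566693e+01, -4.05753488e-01, -3.13397777e+01,
       -6.40725810e-02,  3.95909068e-02,  6.46111243e-05]), 'position': array([0.28769774, 0.58232275, 0.22156176]), 'tool_rot': array([-7.14314318e-01, -3.05900839e+00,  2.66117080e-03]), 'ft_force': array([-0.75671995, -0.55083185,  0.22569594]), 'torque': array([-0.03847994, -0.01689349,  0.03340905]), 'grip_force': 0.0, 'grip_width': 1.0028190533964076}
```

View pics/top0.png

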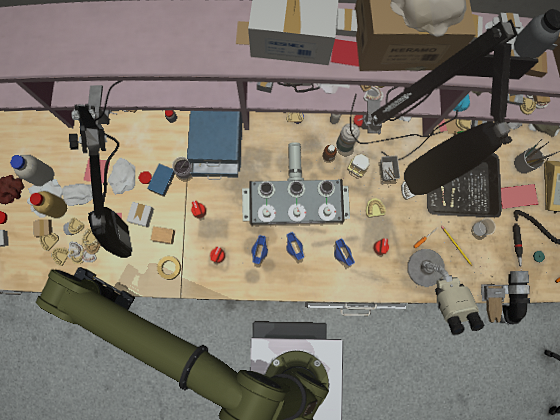

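View pics/side0.png

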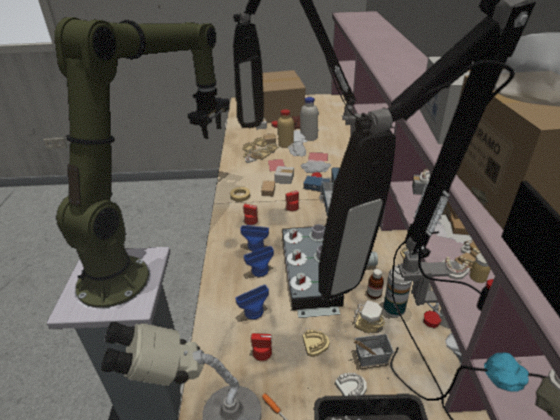

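The top view shows the manifold centred near (297,200), with nozzles at (260,249), (295,246) and (343,250). The knobs are at (199,209), (217,255) and (381,246), and the plaster model at (375,207). All three nozzles are present, so all three dampers must end open. I'll zoom in on these.

Run:
```python
from h import *
import pickle
d=pickle.load(open("top0.pkl","rb")); im=d["image"]
a=cv2.resize(im[170:230,235:355],None,fx=6.6,fy=6.6,interpolation=cv2.INTER_CUBIC)
b=cv2.resize(im[170:275,185:395],None,fx=3.77,fy=3.77,interpolation=cv2.INTER_CUBIC)
cv2.imwrite("pics/c1.png",a[:,:,::-1])
hsv=cv2.cvtColor(im,cv2.COLOR_RGB2HSV)
C=cloud(d)
def blobs(m,zmin,zmax,lab):
    n,L,S,c=cv2.connectedComponentsWithStats(m.astype(np.uint8))
    for i in range(1,n):
        if S[i,4]<25: continue
        if not(180<c[i][0]<400 and 165<c[i][1]<280): continue
        q=L==i; P=C[q]; h=P[:,2]; 
        pk=P[(h>zmin)&(h<zmax)]
        print(lab,"px",c[i].round(1),S[i,4],"z",np.percentile(h,[5,50,95]).round(3),"mean",pk.mean(0).round(4),len(pk))
        if len(pk)>5:
            e,v=np.linalg.eigh(np.cov(pk[:,:2].T)); print("   long axis deg",np.degrees(np.arctan2(v[1,1],v[0,1])).round(1),"sd",np.sqrt(e).round(4))
H,S_,V=hsv[...,0],hsv[...,1],hsv[...,2]
blobs((H>105)&(H<130)&(S_>120)&(V>50),.065,.09,"blue")
blobs(((H<8)|(H>172))&(S_>150)&(V>70),.05,.09,"red")
# manifold top surface
m=(abs(C[...,2]-.05)<.006); u,v=np.meshgrid(np.arange(560),np.arange(420)); m&=(u>235)&(u<360)&(v>165)&(v<235)
print("manifold",m.sum(),cv2.minAreaRect(C[m][:,:2].astype(np.float32)))
for uv in [(266,188),(296,188),(326,188),(267,212),(297,212),(327,212),(375,207),(110,235)]: print(uv,bydepth(d,[uv]).round(3))
```

```text
blue px [293.9 245.8] 192 z [0.036 0.05  0.081] mean [0.4686 0.018  0.0781] 46
   long axis deg -155.9 sd [0.0113 0.0296]
blue px [259.4 249.1] 186 z [0.034 0.05  0.081] mean [0.4589 0.1379 0.0773] 37
   long axis deg 165.5 sd [0.0107 0.0297]
blue px [342.9 252.1] 157 z [0.035 0.051 0.082] mean [ 0.4497 -0.1547  0.0777] 41
   long axis deg -153.9 sd [0.0106 0.0318]
red px [197.7 209.3] 152 z [0.027 0.045 0.072] mean [0.5869 0.3546 0.0677] 74
   long axis deg -157.0 sd [0.0063 0.0145]
red px [384.2 246.7] 82 z [0.033 0.067 0.075] mean [ 0.4702 -0.2902  0.0689] 67
   long axis deg 173.0 sd [0.0064 0.0145]
red px [377.3 246.7] 58 z [0.015 0.034 0.052] mean [ 0.473  -0.2796  0.0536] 3
red px [216.7 255. ] 138 z [0.013 0.049 0.073] mean [0.4298 0.2839 0.0682] 67
   long axis deg 159.4 sd [0.0063 0.0132]
manifold 3131 ((0.6304171681404114, 0.005053192377090454), (0.24421057105064392, 0.4362323582172394), 1.5864120721817017)
(266, 188) [[0.666 0.118 0.061]]
(296, 188) [[0.668 0.014 0.062]]
(326, 188) [[ 0.674 -0.092  0.05 ]]
(267, 212) [[0.578 0.112 0.077]]
(297, 212) [[0.58  0.01  0.083]]
(327, 212) [[ 0.582 -0.092  0.084]]
(375, 207) [[ 0.617 -0.273  0.016]]
(110, 235) [[0.424 0.463 0.615]]
```

View pics/c1.png

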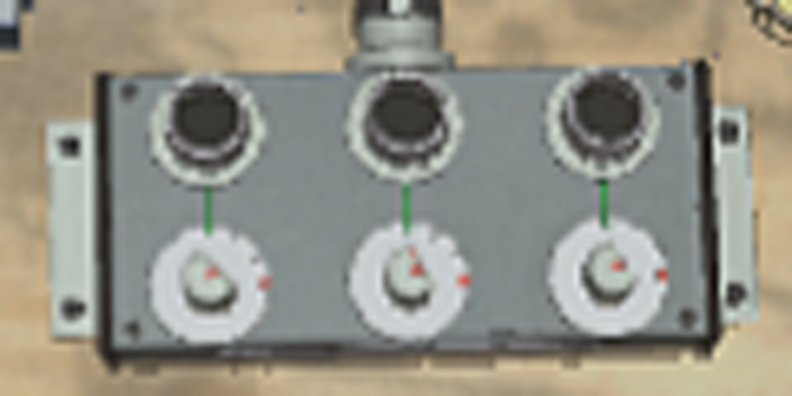

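The crop shows spigot flanges at crop pixels (207,132), (406,127) and (602,123), and dials at (210,285), (410,282) and (608,277). The red flat ticks suggest left and right are near shut and middle is partly open. Next I'll measure these more precisely and look at the shafts from the side.

Run:
```python
from h import *
import pickle
d=pickle.load(open("top0.pkl","rb")); s=pickle.load(open("side0.pkl","rb")); im=d["image"]
c1=cv2.resize(s["image"][220:300,275:325],None,fx=7.4,fy=7.4,interpolation=cv2.INTER_CUBIC)
c2=cv2.resize(im[230:270,195:400],None,fx=3.8,fy=3.8,interpolation=cv2.INTER_CUBIC)
c3=cv2.resize(im[197:225,250:345],None,fx=8,fy=8,interpolation=cv2.INTER_CUBIC)
W=np.zeros((600,800,3),np.uint8); W[:c1.shape[0],:c1.shape[1]]=c1
k=cv2.resize(c3,None,fx=.53,fy=.53); W[:k.shape[0],380:380+k.shape[1]]=k
c2=cv2.resize(c2,None,fx=.53,fy=.53); W[200:200+c2.shape[0],380:380+c2.shape[1]]=c2[:, :420]
k=cv2.resize(s["image"][215:320,235:275],None,fx=3,fy=3,interpolation=cv2.INTER_CUBIC); W[285:600,380:500]=k
cv2.imwrite("pics/c2.png",W[:,:,::-1])
# dials / flanges : bright blobs hull ellipse
g=cv2.resize(im,None,fx=4,fy=4,interpolation=cv2.INTER_CUBIC); hsv=cv2.cvtColor(g,cv2.COLOR_RGB2HSV)
for th in(165,185):
  m=((hsv[...,2]>th)&(hsv[...,1]<45)).astype(np.uint8)
  for c in cv2.findContours(m,cv2.RETR_EXTERNAL,cv2.CHAIN_APPROX_NONE)[0]:
    x,y,w,h=cv2.boundingRect(c)
    if w>45 and h>40 and w<110 and 250*4<x+w/2<345*4 and 172*4<y+h/2<225*4:
        hull=cv2.convexHull(c).reshape(-1,2).astype(float)/4-.375
        P=onplane(d,hull,.053)[:,:2].astype(np.float32)
        e=cv2.minEnclosingCircle(P); print(th,"centre",np.round(e[0],4),"r",round(e[1],4))
C=cloud(d)
# lamps: cloud points z .24-.32
for nm,dd in(("top",d),("side",s)):
  Cc=cloud(dd); z=Cc[...,2]
  for lo,hi in((.24,.29),(.29,.36),(.36,.5)):
    for sgn in(1,-1):
      q=(z>lo)&(z<hi)&(Cc[...,0]>.3)&(Cc[...,0]<.8)&(Cc[...,1]*sgn>.05)&(abs(Cc[...,1])<.8)
      if q.sum()>5: print(nm,lo,sgn,q.sum(),Cc[q].min(0).round(2),Cc[q].max(0).round(2))
```

```text
165 centre [0.5801 0.1155] r 0.0321
165 centre [0.5855 0.0103] r 0.0319
165 centre [ 0.5904 -0.0951] r 0.0323
165 centre [0.6634 0.1187] r 0.0308
165 centre [0.6687 0.014 ] r 0.0311
165 centre [ 0.6734 -0.091 ] r 0.0311
185 centre [0.5799 0.1154] r 0.0309
185 centre [0.5854 0.0103] r 0.031
185 centre [ 0.5901 -0.0954] r 0.031
top 0.24 -1 351 [ 0.3  -0.52  0.24] [ 0.67 -0.3   0.29]
top 0.29 1 373 [0.3  0.49 0.29] [0.49 0.66 0.36]
top 0.29 -1 418 [ 0.3  -0.51  0.29] [ 0.7  -0.3   0.36]
top 0.36 1 625 [0.3  0.47 0.36] [0.8  0.68 0.5 ]
top 0.36 -1 1095 [ 0.61 -0.4   0.36] [ 0.71 -0.31  0.5 ]
side 0.24 1 144 [0.3  0.51 0.24] [0.49 0.64 0.29]
side 0.24 -1 1164 [ 0.3  -0.52  0.24] [ 0.7  -0.33  0.29]
side 0.29 1 712 [0.3  0.49 0.29] [0.8  0.69 0.36]
side 0.29 -1 952 [ 0.3  -0.51  0.29] [ 0.71 -0.33  0.36]
side 0.36 1 1588 [0.3  0.47 0.36] [0.8  0.66 0.5 ]
side 0.36 -1 2466 [ 0.61 -0.41  0.36] [ 0.71 -0.34  0.5 ]
```

View pics/c2.png

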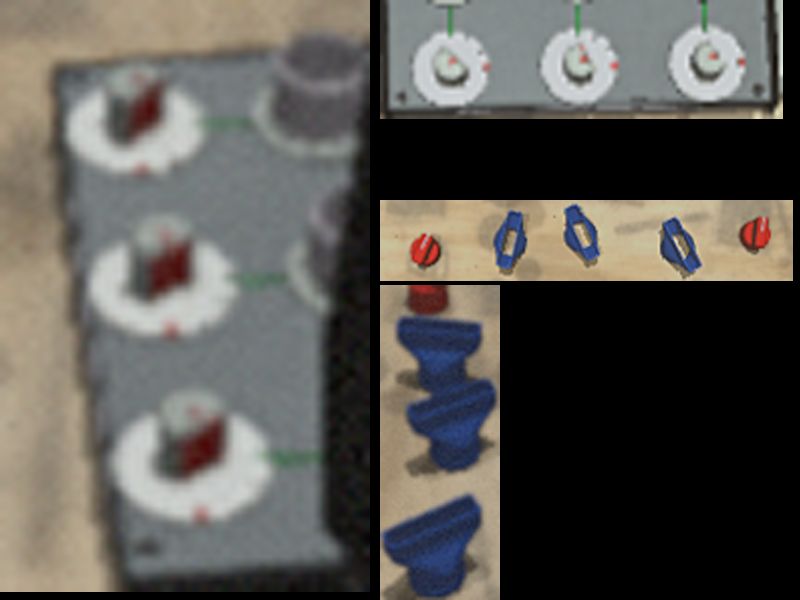

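The side crop shows all three red flats facing roughly right to rear-right, so every damper is partly open. Dial and flange spacing agrees with the spec (105 mm and 84 mm). Next come the flat angles, nozzle ends, knob pointers and lamp outline.

```bash
cat > meas.py <<'E'
from h import *
import pickle
def mouth(d,px):
    g=cv2.resize(d["image"],None,fx=4,fy=4,interpolation=cv2.INTER_CUBIC); h=cv2.cvtColor(g,cv2.COLOR_RGB2HSV)
    m=((h[...,0]>105)&(h[...,0]<130)&(h[...,1]>110)).astype(np.uint8)
    n,L,S,c=cv2.connectedComponentsWithStats(m)
    out=[]
    for i in range(1,n):
        if S[i,4]<800 or np.hypot(*(c[i]/4-px))>8: continue
        v,u=np.nonzero(L==i); P=onplane(d,np.c_[u,v]/4-.375,.08)[:,:2]
        e,V=np.linalg.eigh(np.cov(P.T)); a=V[:,1]*np.sign(V[0,1]); b=np.array([-a[1],a[0]])
        s=P@a; t=P@b; lo,hi=s.min(),s.max()
        ce=np.r_[0,0]+a*(lo+hi)/2+b*(t[(s<lo+.012)].mean()+t[s>hi-.012].mean())/2
        out.append((ce.round(4),round(np.degrees(np.arctan2(a[1],a[0])),1),round(hi-lo,4)))
    return out
def knob(d,px,z=.07,r=11):
    g=cv2.resize(d["image"],None,fx=4,fy=4,interpolation=cv2.INTER_CUBIC); h=cv2.cvtColor(g,cv2.COLOR_RGB2HSV)
    u,v=np.meshgrid(np.arange(g.shape[1]),np.arange(g.shape[0])); near=np.hypot(u/4-px[0],v/4-px[1])<r
    red=near&((h[...,0]<9)|(h[...,0]>170))&(h[...,1]>140)&(h[...,2]>60)
    k=cv2.morphologyEx(red.astype(np.uint8),cv2.MORPH_CLOSE,np.ones((13,13)))
    c=max(cv2.findContours(k,cv2.RETR_EXTERNAL,cv2.CHAIN_APPROX_NONE)[0],key=cv2.contourArea).reshape(-1,2)
    hull=np.zeros(g.shape[:2],np.uint8); cv2.fillPoly(hull,[cv2.convexHull(c)],1)
    wh=near&(cv2.erode(hull,np.ones((5,5)))>0)&(h[...,1]<110)&(h[...,2]>130)
    A=onplane(d,np.c_[u[wh],v[wh]]/4-.375,z)[:,:2]
    B=onplane(d,cv2.convexHull(c).reshape(-1,2)/4-.375,.036)[:,:2].astype(np.float32)
    e=cv2.minEnclosingCircle(B)
    if len(A)>4:
        ev,V=np.linalg.eigh(np.cov(A.T)); ax=np.degrees(np.arctan2(V[1,1],V[0,1]))
    else: ax=None
    return dict(circ=np.round(e[0],4),r=round(e[1],4),white=A.mean(0).round(4),axis=ax,n=int(wh.sum()))
E
python3 - <<'E'
from meas import *
d=pickle.load(open("top0.pkl","rb")); s=pickle.load(open("side0.pkl","rb"))
for p in((260,249),(295,246),(343,251)): print(mouth(d,np.array(p)))
C=cloud(d)
for p in((198,209),(217,255),(382,246)):
    print(knob(d,p))
    u,v=np.meshgrid(np.arange(560),np.arange(420)); q=(np.hypot(u-p[0],v-p[1])<11)&(C[...,2]>.062)&(C[...,2]<.08)
    P=onplane(d,np.c_[u[q],v[q]],.07)[:,:2]; e,V=np.linalg.eigh(np.cov(P.T)); print("   bar",P.mean(0).round(4),np.degrees(np.arctan2(V[1,1],V[0,1])).round(1),np.sqrt(e).round(4),q.sum())
# flats in the side view
g=cv2.resize(s["image"],None,fx=8,fy=8,interpolation=cv2.INTER_CUBIC); h=cv2.cvtColor(g,cv2.COLOR_RGB2HSV)
m=(((h[...,0]<9)|(h[...,0]>170))&(h[...,1]>120)).astype(np.uint8)
n,L,S,c=cv2.connectedComponentsWithStats(m)
ax={"L":(.580,.1155),"M":(.5855,.0103),"R":(.5903,-.0952)}
for i in range(1,n):
    cc=c[i]/8
    if S[i,4]>300 and 285<cc[0]<312 and 225<cc[1]<290:
        cn=max(cv2.findContours((L==i).astype(np.uint8),cv2.RETR_EXTERNAL,cv2.CHAIN_APPROX_NONE)[0],key=cv2.contourArea).reshape(-1,2)
        x=cn[:,0]; w=x.max()-x.min(); 
        col={}
        for xx in np.unique(x): col[xx]=cn[x==xx][:,1].max(),cn[x==xx][:,1].min()
        xs=np.array([k for k in col if x.min()+.2*w<k<x.max()-.2*w]); 
        r=[]
        for j,z in((0,.053),(1,.080)):
            y=np.array([col[k][j] for k in xs]); pf=np.polyfit(xs,y,1); e=np.array([xs.min(),xs.max()]); P=onplane(s,(np.c_[e,np.polyval(pf,e)]+.5)/8-.5,z)[:,:2]
            t=P[1]-P[0]; r.append((round(np.degrees(np.arctan2(-t[0],t[1])),1)))
        print("flat px",cc.round(1),S[i,4],"normal deg bottom/top edge",r,"centroid@.067",onplane(s,[cc],.067)[0][:2].round(4))
# lamps
for nm,dd in(("top",d),("side",s)):
  Cc=cloud(dd); dark=dd["image"].max(2)<60; z=Cc[...,2]
  for lab,a in(("left",(.35,.6,.3,.62)),("right",(.5,.8,-.6,-.15))):
   for lo,hi in((.23,.3),(.3,.4),(.4,.6)):
    q=dark&(z>lo)&(z<hi)&(Cc[...,0]>a[0])&(Cc[...,0]<a[1])&(Cc[...,1]>a[2])&(Cc[...,1]<a[3])
    if q.sum()>8: print(nm,lab,lo,q.sum(),Cc[q].min(0).round(2),Cc[q].max(0).round(2))
E
```

```text
[(array([0.451, 0.136]), np.float64(-11.0), np.float64(0.0952))]
[(array([0.4658, 0.0156]), np.float64(23.6), np.float64(0.0942))]
[(array([ 0.4482, -0.1526]), np.float64(28.7), np.float64(0.0934))]
{'circ': array([0.5915, 0.3584]), 'r': 0.0326, 'white': array([0.5992, 0.3622]), 'axis': np.float64(-153.7482818925504), 'n': 149}
   bar [0.5881 0.3553] -156.4 [0.0059 0.0147] 81
{'circ': array([0.4329, 0.2826]), 'r': 0.0277, 'white': array([0.4434, 0.2793]), 'axis': np.float64(154.599508848511), 'n': 160}
   bar [0.4327 0.2833] 158.4 [0.0057 0.0131] 73
{'circ': array([ 0.4766, -0.2901]), 'r': 0.0316, 'white': array([ 0.4852, -0.2932]), 'axis': np.float64(168.36039920460036), 'n': 136}
   bar [ 0.4746 -0.2892] 172.4 [0.0065 0.0148] 93
flat px [294.6 235.1] 601 normal deg bottom/top edge [np.float64(-51.8), np.float64(-34.0)] centroid@.067 [0.5848 0.1084]
flat px [297.9 256.5] 1090 normal deg bottom/top edge [np.float64(-58.9), np.float64(-49.2)] centroid@.067 [0.5885 0.0034]
flat px [302.2 280.8] 1157 normal deg bottom/top edge [np.float64(-57.8), np.float64(-52.5)] centroid@.067 [ 0.5937 -0.1019]
top left 0.3 139 [0.39 0.49 0.3 ] [0.49 0.53 0.4 ]
top left 0.4 599 [0.4  0.46 0.4 ] [0.5  0.53 0.6 ]
top right 0.23 78 [ 0.61 -0.35  0.27] [ 0.67 -0.3   0.3 ]
top right 0.3 599 [ 0.61 -0.38  0.3 ] [ 0.7 -0.3  0.4]
top right 0.4 1803 [ 0.61 -0.42  0.4 ] [ 0.71 -0.32  0.6 ]
side left 0.23 102 [0.41 0.5  0.26] [0.49 0.54 0.3 ]
side left 0.3 369 [0.4  0.49 0.3 ] [0.5  0.54 0.4 ]
side left 0.4 1132 [0.4  0.46 0.4 ] [0.5  0.52 0.6 ]
side right 0.23 137 [ 0.61 -0.37  0.26] [ 0.7  -0.33  0.3 ]
side right 0.3 535 [ 0.61 -0.39  0.3 ] [ 0.71 -0.33  0.4 ]
side right 0.4 2611 [ 0.61 -0.43  0.4 ] [ 0.71 -0.36  0.6 ]
```

The flats sit at about 30–35° open (normals −56°, −66° and −63° in world, manifold yaw +2.8°). The left lamp is near (0.45, 0.51), so I'll retract towards the base before sweeping right.

```bash
cat > mv.py <<'E'
# usage: mv.py x y z toolyaw_deg(direction of tool y, mod 180) [exact]
import sys; from h import *
from scipy.spatial.transform import Rotation as R
def row(x,y,z,yaw,s=None,half=True):
    s=s or ctrl.get_state(); C=R.from_rotvec(s["tool_rot"]); p=np.array(s["position"])
    best=None
    for k in((0,180) if half else (0,)):
        a=np.radians(yaw+k); Y=np.array([np.cos(a),np.sin(a),0]); Z=np.array([0,0,-1.]); T=R.from_matrix(np.c_[np.cross(Y,Z),Y,Z])
        r=(C.inv()*T).as_rotvec(degrees=True)
        if best is None or np.linalg.norm(r)<np.linalg.norm(best): best=r
    return np.r_[C.inv().apply(np.array([x,y,z])-p)*1000,best].round(1)
if __name__=="__main__":
    a=list(map(float,sys.argv[1:5])); s=ctrl.get_state()
    Y=R.from_rotvec(s["tool_rot"]).as_matrix()[:,1]
    print("row",row(*a,s).tolist(),"| now",s["position"].round(4),"yaw",np.degrees(np.arctan2(Y[1],Y[0])).round(1),"q7",s["joint_positions"][6].round(2),"t",round(s["time"],1))
E
python3 -m jog '[[[0,-100,0,0,0,0,87],[0,-200,0,0,0,0,87],[0,-200,0,0,0,0,87],[0,-200,0,0,0,0,87],[0,-200,0,0,0,0,87],[0,-200,0,0,0,0,87],[0,-200,0,0,0,0,87]]]' 20
python3 mv.py 0.36 0.30 0.21 75; python3 mv.py 0.451 0.136 0.21 79
```

```text
time: 0.8
position: [0.1998, 0.4045, 0.223]
tool_rot: [0.714, 3.059, 0.002]
ft_force: [0.5, 0.6, -0.1]
grip_width: 0.996
grip_force: 0.0
row [-189.9, -22.8, 12.9, 0.1, 0.0, -11.3] | now [0.1998 0.4045 0.223 ] yaw 63.7 q7 -0.05 t 0.8
row [-344.1, -129.5, 12.8, 0.1, 0.0, -15.3] | now [0.1998 0.4045 0.223 ] yaw 63.7 q7 -0.05 t 0.8
```

```bash
python3 -m jog '[[[-50,-6,3,0,0,-4,87],[-100,-12,7,0,0,-8,87],[-150,-18,10,0,0,-11,87],[-190,-23,13,0,0,-12,87],[-230,-50,13,0,0,-13,87],[-270,-75,13,0,0,-14,87],[-310,-105,13,0,0,-15,87],[-344,-130,13,0,0,-15,87],[-344,-130,13,0,0,-15,87],[-344,-130,13,0,0,-15,87]]]' 20
python3 mv.py 0.451 0.136 0.051 79
```

```text
time: 1.8
position: [0.4516, 0.1344, 0.2095]
tool_rot: [0.313, 3.126, -0.001]
ft_force: [-0.1, 1.0, -0.4]
grip_width: 1.002
grip_force: 0.0
row [0.9, 1.6, 158.5, -0.0, 0.0, -0.4] | now [0.4516 0.1344 0.2095] yaw 78.6 q7 1.0 t 1.8
```

```bash
python3 -m jog '[[[1,1.6,50,0,0,0,70],[1,1.6,100,0,0,0,70],[1,1.6,140,0,0,0,70],[1,1.6,152,0,0,0,70],[1,1.6,152,0,0,0,20],[1,1.6,152,0,0,0,20],[1,1.6,152,0,0,0,20],[1,1.6,152,0,0,0,20],[1,1.6,152,0,0,0,20],[1,1.6,152,0,0,0,20]]]' 25
python3 -m jog '[[[0,0,-30,0,0,0,20],[0,0,-70,0,0,0,20],[0,0,-110,0,0,0,20],[0,0,-110,0,0,0,20],[0,0,-110,0,0,0,20]]]'
python3 - <<'E'
from h import *
d=grab("side"); s=ctrl.get_state(); print(s["position"]); p=proj(d,[s["position"]])[0].astype(int); print(p)
x,y=max(p[0]-40,0),max(p[1]-40,0); c=d["image"][y:y+80,x:x+80]
cv2.imwrite("pics/n1.png",cv2.resize(c,None,fx=6,fy=6,interpolation=cv2.INTER_CUBIC)[:,:,::-1]); import pickle; pickle.dump(d,open("n1.pkl","wb"))
E
```

```text
time: 2.8
position: [0.4499, 0.1365, 0.0583]
tool_rot: [0.309, 3.125, 0.001]
ft_force: [0.0, -0.2, -0.5]
grip_width: 0.342
grip_force: 0.0
time: 3.3
position: [0.4499, 0.1365, 0.1683]
tool_rot: [0.309, 3.125, 0.002]
ft_force: [-0.9, -1.1, -1.8]
grip_width: 0.298
grip_force: 24.8
[0.44895929 0.13613283 0.16697381]
[251 207]
```

View pics/n1.png

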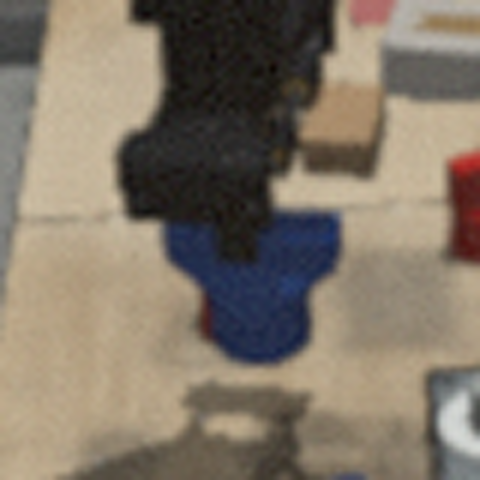

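The nozzle is held, and its cuff (crop columns 205–312) sits to the right of the finger (column 238), so it is off-centre by several mm along x. I'll work out that offset.

```bash
cat > off.py <<'E'
# offset of held nozzle along tool x, from the side view; also image consistency of the finger
from h import *
from scipy.spatial.transform import Rotation as R
import pickle
def offset(d,s,rim=.057):
    X=R.from_rotvec(s["tool_rot"]).as_matrix()[:,0]; X=X*np.sign(X[0]); T=np.array(s["position"])
    g=cv2.resize(d["image"],None,fx=4,fy=4,interpolation=cv2.INTER_CUBIC); h=cv2.cvtColor(g,cv2.COLOR_RGB2HSV)
    m=(h[...,0]>105)&(h[...,0]<130)&(h[...,1]>110)&(h[...,2]>40)
    for hh in(.012,.02,.028,.069):
        best=[]
        for o in np.arange(-.025,.0251,.0005):
            q=proj(d,[T+X*o+[0,0,hh-rim]])[0]; r=int(round(q[1]*4+1.5)); uc=q[0]*4+1.5
            xs=np.nonzero(m[r])[0]; xs=xs[abs(xs-uc)<120]
            if len(xs): best.append((abs((xs.min()+xs.max())/2-uc),o,(xs.max()-xs.min())/4))
        b=min(best); print("h",hh,"offset along",X.round(2),"mm",round(b[1]*1000,1),"resid",b[0],"width px",b[2])
if __name__=="__main__":
    d=grab("side"); offset(d,ctrl.get_state())
E
python3 - <<'E'
from off import *
d=pickle.load(open("n1.pkl","rb")); s=ctrl.get_state(); offset(d,s)
# finger column: dark pixels row just above tip
for dz in(.004,.008): print("tip proj",proj(d,[s["position"]+[0,0,dz]]))
v=d["image"].max(2)
for r in(208,209,210,211):
    xs=[x for x in range(236,266) if v[r,x]<45]; print(r,xs[:1],xs[-1:])
E
```

```text
h 0.012 offset along [ 0.98 -0.2  -0.  ] mm 4.0 resid 0.27425589322490396 width px 14.0
h 0.02 offset along [ 0.98 -0.2  -0.  ] mm 3.0 resid 0.10549375289099316 width px 14.5
h 0.028 offset along [ 0.98 -0.2  -0.  ] mm 3.5 resid 0.14683636341703732 width px 16.0
h 0.069 offset along [ 0.98 -0.2  -0.  ] mm 4.5 resid 0.2731984859649401 width px 27.0
tip proj [[251.60072693 206.37926281]]
tip proj [[251.51618642 205.35999347]]
208 [247] [253]
209 [248] [253]
210 [249] [253]
211 [] []
```

Allowing for perspective, cuff and mouth agree: the nozzle is held about 4 mm ahead of the tool centre. Next I'll move it over the left spigot.

```bash
python3 mv.py 0.6638 0.1229 0.170 2.8
```

```text
row [-213.3, 29.1, -3.2, -0.0, -0.0, 75.9] | now [0.449  0.1361 0.167 ] yaw 78.7 q7 1.01 t 3.4
```

```bash
python3 -m jog '[[[-25,4,-3,0,0,8,20],[-50,8,-3,0,0,16,20],[-75,12,-3,0,0,24,20],[-100,16,-3,0,0,32,20],[-125,20,-3,0,0,40,20],[-150,24,-3,0,0,48,20],[-175,28,-3,0,0,56,20],[-195,29,-3,0,0,64,20],[-213,29,-3,0,0,71,20],[-213,29,-3,0,0,76,20]]]' 40; python3 -m jog '[[[0,0,0,0,0,0,20],[0,0,0,0,0,0,20],[0,0,0,0,0,0,20]]]'
python3 mv.py 0.6638 0.1229 0.150 2.8
```

```text
time: 4.35
position: [0.6646, 0.1215, 0.1673]
tool_rot: [2.175, 2.267, -0.007]
ft_force: [0.7, -0.5, -2.1]
grip_width: 0.293
grip_force: 39.8
time: 4.65
position: [0.6633, 0.1233, 0.1697]
tool_rot: [-2.166, -2.275, 0.002]
ft_force: [-0.0, 0.2, -1.4]
grip_width: 0.292
grip_force: 39.8
row [-0.4, 0.5, 19.7, -0.1, -0.0, 0.0] | now [0.6633 0.1233 0.1697] yaw 2.8 q7 -0.0 t 4.7
```

```bash
python3 -m jog '[[[0,0.5,10,0,0,0,20],[0,0.5,18,0,0,0,20],[0,0.5,22,0,0,0,20],[0,0.5,26,0,0,0,20],[0,0.5,29,0,0,0,20],[0,0.5,32,0,0,0,20],[0,0.5,32,0,0,0,20]]]'; python3 -c "
from off import *; d=grab('side'); s=ctrl.get_state(); print(s['position'],s['ft_force'],s['torque']); c=d['image'][190:300,260:380]; cv2.imwrite('pics/n2.png',cv2.resize(c,None,fx=5,fy=5,interpolation=2)[:,:,::-1])"
```

```text
time: 5.35
position: [0.6639, 0.1232, 0.1379]
tool_rot: [-2.167, -2.273, 0.002]
ft_force: [-3.3, 0.6, -3.0]
grip_width: 0.293
grip_force: 39.7
[0.66385957 0.12314249 0.13796711] [-2.43991063  0.21985928 -1.6986039 ] [-0.01834141  0.76021188  0.00916969]
```

View pics/n2.png

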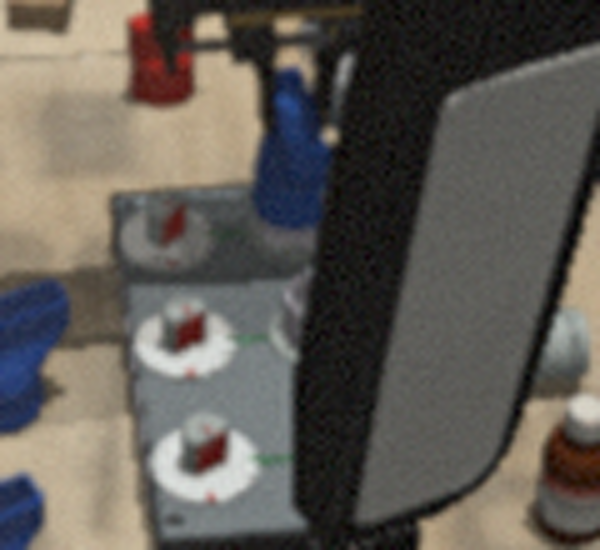

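The force is near the bare weight with the rim about 5 mm below the tip, and the picture shows the nozzle over the left spigot. I'll push it home.

```bash
python3 -m jog '[[[0,-0.5,5,0,0,0,20],[0,-0.5,10,0,0,0,20],[0,-0.5,15,0,0,0,20],[0,-0.5,20,0,0,0,20],[0,-0.5,24,0,0,0,20],[0,-0.5,27,0,0,0,20],[0,-0.5,29,0,0,0,20],[0,-0.5,29,0,0,0,20]]]'
```

```text
time: 6.2
position: [0.6663, 0.1225, 0.1191]
tool_rot: [2.167, 2.272, 0.01]
ft_force: [-16.5, -2.1, 40.5]
grip_width: 0.289
grip_force: 40.1
```

Run:
```python
from off import *
d=pickle.load(open("n1.pkl","rb")); T=np.array([.449,.1361,.167])
for r in(.057,.062,.067): print(r,proj(d,[T+[.004,-.0275,-r], T+[.004,0,.08-r]]).round(1))
d=grab('side'); s=ctrl.get_state(); print(s['position'],s['ft_force'],s['torque']); c=d['image'][190:270,270:350]; cv2.imwrite('pics/n3.png',cv2.resize(c,None,fx=7,fy=7,interpolation=2)[:,:,::-1])
for z in(.053,.058,.063): print(z,proj(d,[[.6638+.005,.1189-.0275,z]])-[270,190])
```

```text
0.057 [[253.9 226.6]
 [252.5 201.5]]
0.062 [[254.  227.8]
 [252.6 202.7]]
0.067 [[254.1 229. ]
 [252.7 204. ]]
[0.66627527 0.12243477 0.11903393] [-16.45202035  -2.92617793  38.92470444] [-0.58274198  4.06586668  0.14533403]
0.053 [[50.43095677 50.58933146]]
0.058 [[50.47533852 49.42255584]]
0.063 [[50.51989965 48.25076029]]
```

View pics/n3.png

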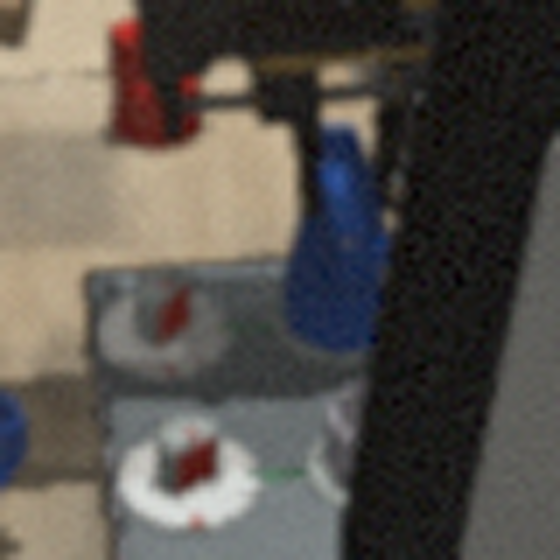

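```bash
python3 -m jog '[[[0,0,-6,0,0,0,20],[0,0,-8,0,0,0,20],[0,0,-8,0,0,0,45],[0,0,-8,0,0,0,45],[0,0,-8,0,0,0,45],[0,0,-40,0,0,0,50],[0,0,-80,0,0,0,50],[0,0,-80,0,0,0,50]]]'
python3 - <<'E'
from off import *
d=grab('side'); s=ctrl.get_state(); c=d['image'][190:270,270:350]; cv2.imwrite('pics/n4.png',cv2.resize(c,None,fx=6,fy=6,interpolation=2)[:,:,::-1])
h=cv2.cvtColor(d["image"],cv2.COLOR_RGB2HSV); m=(h[...,0]>105)&(h[...,0]<130)&(h[...,1]>110); C=cloud(d); q=m&(C[...,0]>.6)&(C[...,1]>.05)&(C[...,1]<.2)
print("nozzle z pct",np.percentile(C[q][:,2],[1,50,90,97,99.5]).round(4),q.sum())
v,u=np.nonzero(q); print("top row",v.min(),"bottom row",v.max(), "expected top(.133)/bottom(.053)",proj(d,[[.664,.119,.133],[.669,.0914,.053]]).round(1))
E
```

```text
time: 7.05
position: [0.6675, 0.1232, 0.1952]
tool_rot: [2.164, 2.269, 0.013]
ft_force: [0.7, 0.5, 1.2]
grip_width: 0.571
grip_force: 0.0
nozzle z pct [0.0578 0.1028 0.1299 0.1344 0.1363] 289
top row 209 bottom row 239 expected top(.133)/bottom(.053) [[318.7 216.2]
 [320.5 240.6]]
```

View pics/n4.png

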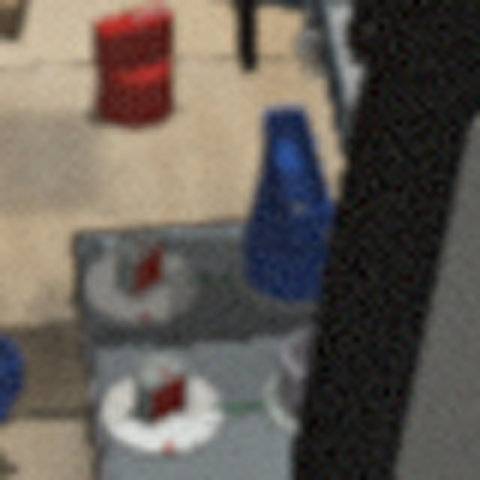

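The released nozzle stands upright, with its base at about row 239 against an expected 240.6, so it is home or nearly so. I'll press on the mouth with closed fingers, which also gauges its height (0.133 if home).

```bash
python3 -m jog '[[[0,0,0,0,0,0,0],[0,0,0,0,0,0,0],[0,0,0,0,0,0,0],[0,0,0,0,0,0,0],[0,0,0,0,0,0,0],[0,0,0,0,0,0,0]]]' 20; python3 mv.py 0.664 0.119 0.140 2.8
```

```text
time: 7.7
position: [0.664, 0.1231, 0.1894]
tool_rot: [-2.168, -2.273, 0.0]
ft_force: [-0.5, 0.4, -0.2]
grip_width: 0.117
grip_force: 0.0
row [-4.1, -0.2, 49.4, -0.0, 0.0, -0.1] | now [0.664  0.1231 0.1894] yaw 2.7 q7 -0.01 t 7.7
```

```bash
python3 -m jog '[[[-4,0,20,0,0,0,0],[-4,0,40,0,0,0,0],[-4,0,48,0,0,0,0],[-4,0,53,0,0,0,0],[-4,0,56,0,0,0,0],[-4,0,58,0,0,0,0],[-4,0,60,0,0,0,0],[-4,0,60,0,0,0,0]]]'
```

```text
time: 8.5
position: [0.6656, 0.1193, 0.1311]
tool_rot: [2.167, 2.272, 0.005]
ft_force: [1.5, -1.0, 2.1]
grip_width: 0.009
grip_force: 2.4
```

```bash
python3 -m jog '[[[0,0,3,0,0,0,0],[0,0,6,0,0,0,0],[0,0,6,0,0,0,0],[0,0,6,0,0,0,0]]]'
```

```text
time: 8.9
position: [0.6661, 0.1193, 0.1268]
tool_rot: [2.167, 2.272, 0.007]
ft_force: [-1.4, 0.4, 11.1]
grip_width: 0.005
grip_force: 13.3
```

```bash
python3 -m jog '[[[0,0,3,0,0,0,0],[0,0,6,0,0,0,0],[0,0,8,0,0,0,0],[0,0,8,0,0,0,0]]]'; python3 -m jog '[[[0,0,-4,0,0,0,0],[0,0,-8,0,0,0,0],[0,0,-20,0,0,0,0],[0,0,-60,0,0,0,0],[0,0,-80,0,0,0,40],[0,0,-80,0,0,0,87],[0,0,-80,0,0,0,87]]]'; python3 mv.py 0.5 0.0 0.2 70
python3 - <<'E'
from off import *
d=grab('side');h=cv2.cvtColor(d["image"],cv2.COLOR_RGB2HSV); m=(h[...,0]>105)&(h[...,0]<130)&(h[...,1]>110); C=cloud(d); q=m&(C[...,0]>.6)&(C[...,1]>.05)&(C[...,1]<.2)
v,u=np.nonzero(q); print("top row",v.min(),"bottom row",v.max(),np.percentile(C[q][:,2],[1,97,99.5]).round(4), proj(d,[[.664,.167,.133],[.664,.167,.137]]))
E
```

```text
time: 9.3
position: [0.6664, 0.1195, 0.1224]
tool_rot: [2.167, 2.272, 0.01]
ft_force: [-7.9, -0.3, 25.6]
grip_width: 0.007
grip_force: 22.2
time: 10.0
position: [0.6638, 0.119, 0.195]
tool_rot: [-2.168, -2.273, 0.001]
ft_force: [0.3, 0.3, -2.3]
grip_width: 0.011
grip_force: 26.9
row [-111.1, -169.2, -4.8, -0.1, -0.0, -67.3] | now [0.6638 0.119  0.195 ] yaw 2.7 q7 -0.01 t 10.0
top row 190 bottom row 221 [0.1331 0.2071 0.2239] [[317.16084134 207.61945378]
 [317.19020121 206.63961908]]
```

The wedged fingers lifted the nozzle from inside its mouth. I'll re-seat it, then slide along the slot to break the wedge before rising.

```bash
python3 -m jog '[[[0,0,20,0,0,0,60],[0,0,35,0,0,0,60],[0,0,40,0,0,0,60],[0,0,44,0,0,0,60],[0,0,48,0,0,0,60],[0,0,48,0,0,0,60]]]' 20; python3 -m jog '[[[0,0,5,0,0,0,60],[0,0,10,0,0,0,60],[0,0,15,0,0,0,60],[0,0,20,0,0,0,60],[0,0,25,0,0,0,60],[0,0,28,0,0,0,60],[0,0,28,0,0,0,60]]]' 20
```

```text
time: 10.65
position: [0.6641, 0.119, 0.1472]
tool_rot: [-2.168, -2.273, 0.001]
ft_force: [-0.3, 0.8, -1.6]
grip_width: 0.008
grip_force: 26.9
time: 11.35
position: [0.665, 0.1191, 0.1226]
tool_rot: [2.168, 2.273, 0.004]
ft_force: [-4.8, -0.9, 11.1]
grip_width: 0.006
grip_force: 27.1
```

```bash
python3 -m jog '[[[0,0,4,0,0,0,0],[0,0,4,0,0,0,0],[0,0,4,0,0,0,0],[6,0,-2,0,0,0,0],[12,0,-4,0,0,0,0],[16,0,-6,0,0,0,0],[0,0,-8,0,0,0,0],[-8,0,-9,0,0,0,0],[-16,0,-10,0,0,0,0],[-16,0,-10,0,0,0,0]]]' 3; python3 -m jog '[[[8,0,-3,0,0,0,0],[16,0,-4,0,0,0,0],[24,0,-6,0,0,0,0],[10,0,-9,0,0,0,0],[16,0,-12,0,0,0,0],[16,0,-15,0,0,0,0],[16,0,-20,0,0,0,0],[16,0,-40,0,0,0,0],[16,0,-60,0,0,0,0],[16,0,-60,0,0,0,0]]]'
python3 - <<'E'
from off import *
d=grab('side');h=cv2.cvtColor(d["image"],cv2.COLOR_RGB2HSV); m=(h[...,0]>105)&(h[...,0]<130)&(h[...,1]>110); C=cloud(d); q=m&(C[...,0]>.6)&(C[...,1]>.05)&(C[...,1]<.2)
v,u=np.nonzero(q); print("top row",v.min(),"bottom row",v.max(),np.percentile(C[q][:,2],[1,97,99.5]).round(4))
E
```

```text
time: 12.35
position: [0.6647, 0.106, 0.129]
tool_rot: [-2.164, -2.272, -0.005]
ft_force: [0.1, 5.9, -3.1]
grip_width: 0.002
grip_force: 22.8
time: 13.35
position: [0.6664, 0.1195, 0.1935]
tool_rot: [2.166, 2.271, 0.009]
ft_force: [0.9, 0.4, -0.7]
grip_width: 0.004
grip_force: 22.0
top row 190 bottom row 221 [0.1302 0.2036 0.2389]
```

Run:
```python
from off import *
d=grab('side'); c=d['image'][140:260,255:375]; cv2.imwrite('pics/n5.png',cv2.resize(c,None,fx=5,fy=5,interpolation=2)[:,:,::-1])
```

```text
(no output)
```

View pics/n5.png

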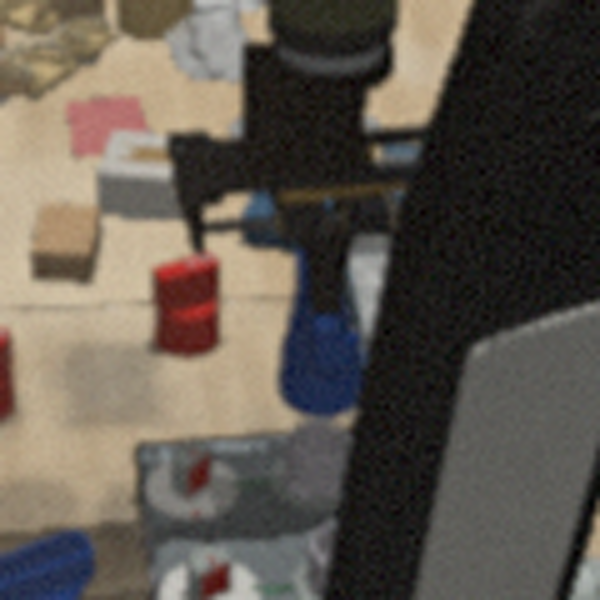

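Run:
```python
from off import *
d=grab('side'); s=ctrl.get_state(); T=s["position"]; print(T,s["grip_width"],s["grip_force"],s["ft_force"])
print("tip",(proj(d,[T,T+[0,-.0095,0],T+[0,0,.08]])-[255,140])*5)
C=cloud(d)
for (x,y) in [(322,270),(322,300),(320,320),(320,340),(320,370),(318,400),(300,280),(355,280)]:
    u,v=255+x/5,140+y/5; print((x,y),bydepth(d,[[round(u),round(v)]])[0].round(3),d["image"][round(v),round(u)])
```

```text
[0.66387989 0.11931233 0.18896028] 0.005820651923018237 22.04729374498129 [-0.53936363 -0.38723994 -1.43864156]
tip [[320.72307467 309.68699452]
 [322.37365607 318.27690819]
 [324.27793607 201.75653388]]
(322, 270) [0.662 0.113 0.224] [30 30 27]
(322, 300) [0.662 0.107 0.205] [28 24 18]
(320, 320) [0.667 0.149 0.16 ] [37 50 88]
(320, 340) [0.658 0.069 0.201] [37 47 79]
(320, 370) [0.659 0.075 0.175] [27 38 65]
(318, 400) [0.662 0.092 0.138] [29 42 76]
(300, 280) [0.655 0.161 0.184] [27 39 69]
(355, 280) [0.717 0.338 0.062] [146 149 150]
```

Confirmed: the closed fingers are wedged about 12 mm into the mouth. I'll re-seat the nozzle, push sideways to the slot's end so the cuff binds on the spigot, then withdraw.

```bash
python3 mv.py 0.6638 0.119 0.189 2.8; python3 -m jog '[[[0,0,20,0,0,0,0],[0,0,35,0,0,0,0],[0,0,40,0,0,0,0],[0,0,45,0,0,0,0],[0,0,50,0,0,0,0],[0,0,55,0,0,0,0],[0,0,60,0,0,0,0],[0,0,65,0,0,0,0],[0,0,68,0,0,0,0],[0,0,68,0,0,0,0]]]'; python3 -m jog '[[[10,0,0,0,0,0,0],[20,0,0,0,0,0,0],[28,0,0,0,0,0,0],[34,0,0,0,0,0,0],[38,0,0,0,0,0,0],[38,0,0,0,0,0,0]]]'
```

```text
row [-0.3, -0.1, -0.0, -0.0, -0.0, -0.1] | now [0.6639 0.1193 0.189 ] yaw 2.7 q7 -0.0 t 13.5
time: 14.5
position: [0.6651, 0.1204, 0.1234]
tool_rot: [2.167, 2.274, 0.005]
ft_force: [-0.9, -0.2, 4.8]
grip_width: 0.008
grip_force: 22.5
time: 15.1
position: [0.6645, 0.135, 0.1229]
tool_rot: [2.171, 2.245, -0.027]
ft_force: [-2.4, -29.6, 6.2]
grip_width: 0.005
grip_force: 24.3
```

```bash
python3 -m jog '[[[0,0,-4,0,0,0,0],[0,0,-8,0,0,0,0],[0,0,-12,0,0,0,0],[0,0,-12,0,0,0,0]]]'; python3 -c "
from off import *
d=grab('side'); C=cloud(d)
h=cv2.cvtColor(d['image'],cv2.COLOR_RGB2HSV); m=(h[...,0]>105)&(h[...,0]<130)&(h[...,1]>110);q=m&(C[...,0]>.6)&(C[...,1]>.05)&(C[...,1]<.2); v,u=np.nonzero(q); print('rows',v.min(),v.max())"
```

```text
time: 15.5
position: [0.6624, 0.1523, 0.1324]
tool_rot: [2.171, 2.267, -0.008]
ft_force: [0.1, -5.7, -3.2]
grip_width: 0.012
grip_force: 22.0
rows 207 233
```

```bash
python3 -m jog '[[[6,0,0,0,0,0,0],[12,0,0,0,0,0,0],[12,0,0,0,0,0,0],[14,0,-4,0,0,0,0],[14,0,-8,0,0,0,0],[14,0,-8,0,0,0,0]]]'; python3 -c "
from off import *
d=grab('side'); s=ctrl.get_state(); print(s['position'],s['grip_force']); c=d['image'][170:250,270:350]; cv2.imwrite('pics/n6.png',cv2.resize(c,None,fx=6,fy=6,interpolation=2)[:,:,::-1])"
```

```text
time: 16.15
position: [0.6622, 0.1728, 0.1428]
tool_rot: [-2.166, -2.275, -0.004]
ft_force: [-0.8, 0.1, -0.6]
grip_width: 0.011
grip_force: 20.4
[0.66205107 0.17240376 0.14246695] 20.44193692971021
```

View pics/n6.png

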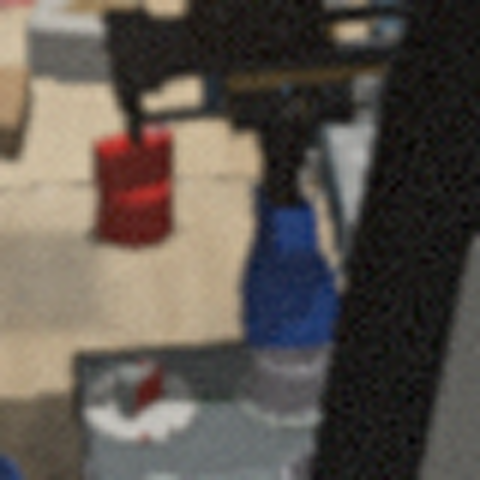

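The nozzle is still on the fingers and has come off to the left of the spigot (exposed at crop (285,380)). I'll test whether full closing force shrinks the fingers enough to free them.

```bash
python3 -m jog '[[[0,0,-40,0,0,0,0],[0,0,-40,0,0,0,0],[0,0,-40,0,0,0,0]]]' 60;  python3 -m jog '[[[0,0,-40,0,0,0,20],[0,0,-40,0,0,0,20],[0,0,-40,0,0,0,20],[0,0,-40,0,0,0,20]]]' 3
```

```text
time: 16.5
position: [0.6626, 0.1715, 0.183]
tool_rot: [2.167, 2.273, 0.005]
ft_force: [0.3, 0.6, -1.1]
grip_width: 0.007
grip_force: 18.7
time: 16.9
position: [0.661, 0.1711, 0.2199]
tool_rot: [-2.167, -2.272, 0.003]
ft_force: [-0.2, 0.3, -1.7]
grip_width: 0.004
grip_force: 21.2
```

```bash
cat > held.py <<'E'
from off import *
def held(n="side"):
    d=grab(n); s=ctrl.get_state(); T=s["position"]; C=cloud(d)
    h=cv2.cvtColor(d["image"],cv2.COLOR_RGB2HSV); m=(h[...,0]>105)&(h[...,0]<130)&(h[...,1]>110)
    q=m&(np.linalg.norm(C[...,:2]-T[:2],axis=2)<.09)&(abs(C[...,2]-T[2]+.03)<.07); P=C[q]
    print(n,"TCP",T.round(4),"n",len(P))
    for lo in np.arange(-.09,.03,.012):
        k=P[(P[:,2]-T[2]>=lo)&(P[:,2]-T[2]<lo+.012)]
        if len(k)>3: print("dz",round(lo,3),"x",np.percentile(k[:,0],[3,50,97]).round(3),"y",np.percentile(k[:,1],[3,50,97]).round(3),len(k))
if __name__=="__main__": held("side"); held("top")
E
python3 held.py
```

```text
side TCP [0.6609 0.1711 0.2198] n 294
dz -0.054 x [0.642 0.65  0.682] y [0.107 0.111 0.114] 7
dz -0.042 x [0.64  0.662 0.682] y [0.103 0.109 0.12 ] 55
dz -0.03 x [0.638 0.659 0.682] y [0.107 0.113 0.125] 66
dz -0.018 x [0.641 0.659 0.679] y [0.112 0.118 0.127] 41
dz -0.006 x [0.644 0.652 0.675] y [0.111 0.116 0.167] 41
dz 0.006 x [0.647 0.658 0.671] y [0.106 0.112 0.16 ] 33
dz 0.018 x [0.648 0.66  0.671] y [0.107 0.113 0.135] 34
top TCP [0.6609 0.1711 0.2198] n 67
dz -0.054 x [0.641 0.647 0.657] y [0.104 0.107 0.113] 7
dz -0.042 x [0.639 0.653 0.674] y [0.104 0.107 0.118] 20
dz -0.03 x [0.643 0.645 0.653] y [0.111 0.116 0.12 ] 5
dz -0.006 x [0.646 0.648 0.649] y [0.117 0.119 0.122] 5
dz 0.018 x [0.649 0.661 0.674] y [0.11  0.113 0.124] 18
```

The nozzle now hangs tilted about 20° in the slot plane (mouth centre y≈0.155, cuff y≈0.135). I'll rotate the tool to bring it upright and remeasure.

```bash
python3 -m jog '[[[0,0,0,0,7,0,0],[0,0,0,0,14,0,0],[0,0,0,0,20,0,0],[0,0,0,0,20,0,0],[0,0,0,0,20,0,0]]]' 3; python3 held.py
python3 - <<'E'
from off import *
d=grab('side'); s=ctrl.get_state(); p=proj(d,[s["position"]])[0].astype(int); x,y=p-[40,35]; print(x,y); c=d['image'][y:y+80,x:x+80]; cv2.imwrite('pics/n7.png',cv2.resize(c,None,fx=6,fy=6,interpolation=2)[:,:,::-1])
E
```

```text
time: 17.5
position: [0.6616, 0.1704, 0.2207]
tool_rot: [-1.982, -2.075, -0.346]
ft_force: [-0.6, 1.4, -1.3]
grip_width: 0.008
grip_force: 20.5
side TCP [0.6615 0.1724 0.2212] n 301
dz -0.066 x [0.64  0.663 0.686] y [0.12  0.125 0.136] 30
dz -0.054 x [0.64  0.661 0.685] y [0.119 0.126 0.135] 52
dz -0.042 x [0.641 0.661 0.681] y [0.121 0.127 0.183] 45
dz -0.03 x [0.639 0.663 0.68 ] y [0.117 0.132 0.192] 46
dz -0.018 x [0.643 0.648 0.674] y [0.107 0.119 0.175] 38
dz -0.006 x [0.646 0.658 0.673] y [0.103 0.109 0.192] 48
dz 0.006 x [0.647 0.658 0.672] y [0.105 0.11  0.172] 41
top TCP [0.6614 0.1735 0.2214] n 45
dz -0.03 x [0.642 0.662 0.669] y [0.167 0.194 0.198] 18
dz -0.018 x [0.644 0.656 0.671] y [0.167 0.196 0.202] 14
dz -0.006 x [0.647 0.664 0.67 ] y [0.19  0.197 0.202] 10
276 149
```

View pics/n7.png

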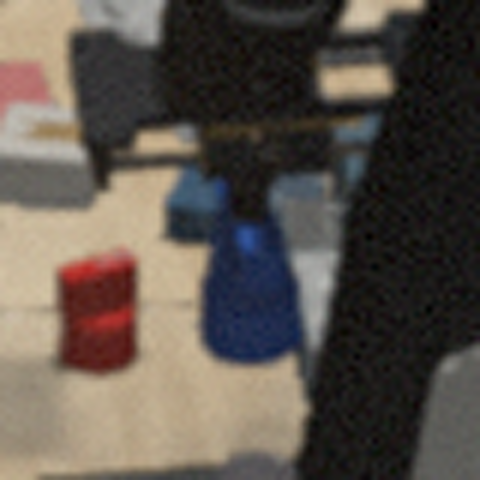

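The nozzle is upright again, with its centre about 20 mm to the right of the TCP and its rim 68 mm below. I'll re-seat it from here.

```bash
cat > dw.py <<'E'
# world delta to TCP target keeping orientation -> tool-axis shift mm
import sys; from h import *
from scipy.spatial.transform import Rotation as R
s=ctrl.get_state(); C=R.from_rotvec(s["tool_rot"])
for a in sys.argv[1:]:
    print(a,(C.inv().apply(np.array(eval(a))-s["position"])*1000).round(1).tolist())
print("down 10mm =",(C.inv().apply([0,0,-10])).round(2).tolist(),"at",s["position"].round(4),"f",s["ft_force"].round(1))
E
python3 dw.py "(.6636,.1395,.166)" "(.6636,.1395,.146)" "(.6636,.1395,.120)"
```

```text
(.6636,.1395,.166) [-51.4, 0.5, 40.4]
(.6636,.1395,.146) [-58.2, 0.5, 59.2]
(.6636,.1395,.120) [-67.1, 0.5, 83.7]
down 10mm = [-3.42, 0.0, 9.4] at [0.6614 0.1739 0.2215] f [-0.7  0.4 -1.4]
```

```bash
python3 -m jog '[[[-26,0,20,0,0,0,0],[-51,0.5,40,0,0,0,0],[-51,0.5,40,0,0,0,0],[-53,0.5,46,0,0,0,0],[-55,0.5,51,0,0,0,0],[-58,0.5,59,0,0,0,0],[-58,0.5,59,0,0,0,0],[-58,0.5,59,0,0,0,0]]]' 3; python3 dw.py "(.6636,.1395,.130)" "(.6636,.1395,.118)"
```

```text
time: 18.45
position: [0.6636, 0.1382, 0.1463]
tool_rot: [-1.977, -2.076, -0.349]
ft_force: [0.2, 2.1, -1.5]
grip_width: 0.002
grip_force: 20.6
(.6636,.1395,.130) [-4.4, 0.0, 15.7]
(.6636,.1395,.118) [-8.5, 0.0, 27.0]
down 10mm = [-3.43, 0.0, 9.39] at [0.6636 0.1382 0.1463] f [ 0.2  2.1 -1.5]
```

```bash
python3 -m jog '[[[-2,0,7,0,0,0,0],[-3.5,0,12,0,0,0,0],[-5,0,17,0,0,0,0],[-6.5,0,22,0,0,0,0],[-8,0,26,0,0,0,0],[-9,0,29,0,0,0,0],[-9,0,29,0,0,0,0]]]' 3; python3 dw.py "(.6636,.1595,.124)" "(.6636,.1195,.126)"
```

```text
time: 19.15
position: [0.6675, 0.1381, 0.1245]
tool_rot: [-1.98, -2.077, -0.365]
ft_force: [-6.8, -1.3, 27.6]
grip_width: 0.005
grip_force: 25.9
(.6636,.1595,.124) [20.1, -2.9, 7.9]
(.6636,.1195,.126) [-16.7, -4.8, -7.8]
down 10mm = [-3.47, -0.1, 9.38] at [0.6675 0.1381 0.1245] f [-6.8 -1.3 27.6]
```

```bash
python3 -m jog '[[[1,0,-3,0,-7,0,0],[1.5,0,-4,0,-14,0,0],[1.5,0,-5,0,-20,0,0],[1.5,0,-5,0,-20,0,0]]]' 3; python3 held.py | head -9
```

```text
time: 19.55
position: [0.6646, 0.1408, 0.1228]
tool_rot: [2.157, 2.277, -0.001]
ft_force: [-0.7, -0.5, 5.5]
grip_width: 0.004
grip_force: 25.7
side TCP [0.6647 0.1396 0.1227] n 254
dz -0.066 x [0.642 0.659 0.673] y [0.09  0.097 0.104] 10
dz -0.054 x [0.639 0.657 0.674] y [0.09  0.095 0.11 ] 41
dz -0.042 x [0.639 0.657 0.677] y [0.091 0.099 0.111] 40
dz -0.03 x [0.642 0.664 0.676] y [0.093 0.103 0.16 ] 40
dz -0.018 x [0.645 0.651 0.678] y [0.084 0.096 0.156] 36
dz -0.006 x [0.65  0.661 0.677] y [0.081 0.085 0.137] 31
dz 0.006 x [0.651 0.661 0.675] y [0.077 0.083 0.135] 43
dz 0.018 x [0.653 0.658 0.673] y [0.08  0.087 0.103] 12
```

```bash
python3 -m jog '[[[-15,0,0,0,0,0,0],[-30,0,-1,0,0,0,0],[-45,0,-2,0,0,0,0],[-45,0,-2,0,0,0,0]]]' 3;python3 -m jog '[[[20,0,-1,0,0,0,0],[40,0,-1.5,0,0,0,0],[40,0,-2,0,0,0,0]]]' 3;  python3 held.py | head -9
```

```text
time: 20.05
position: [0.666, 0.1083, 0.1251]
tool_rot: [-2.148, -2.274, -0.025]
ft_force: [-3.3, 21.0, 8.1]
grip_width: 0.007
grip_force: 25.6
time: 20.35
position: [0.6641, 0.1305, 0.1246]
tool_rot: [2.166, 2.271, -0.006]
ft_force: [-0.5, -3.0, -0.5]
grip_width: 0.008
grip_force: 24.9
side TCP [0.6642 0.1303 0.1248] n 254
dz -0.066 x [0.639 0.653 0.674] y [0.092 0.095 0.109] 24
dz -0.054 x [0.639 0.66  0.677] y [0.091 0.097 0.109] 37
dz -0.042 x [0.639 0.657 0.676] y [0.092 0.099 0.154] 40
dz -0.03 x [0.639 0.658 0.676] y [0.092 0.103 0.157] 38
dz -0.018 x [0.645 0.65  0.68 ] y [0.083 0.099 0.131] 32
dz -0.006 x [0.649 0.657 0.674] y [0.076 0.082 0.172] 40
dz 0.006 x [0.651 0.66  0.674] y [0.077 0.083 0.129] 38
top TCP [0.6642 0.1303 0.1247] n 11
```

```bash
python3 -m jog '[[[-25,0,-1,0,0,0,0],[-45,0,-2,0,0,0,0],[-45,0,-2.5,0,0,0,0],[-20,0,-3,0,0,0,0],[5,0,-4,0,0,0,0],[5,0,-4.5,0,0,0,0],[-20,0,-5,0,0,0,0],[-45,0,-6,0,0,0,0],[-45,0,-6.5,0,0,0,0]]]' 3;python3 -m jog '[[[25,0,-1,0,0,0,0],[45,0,-2,0,0,0,0],[45,0,-2.5,0,0,0,0]]]' 3;  python3 held.py | head -9
```

```text
time: 21.35
position: [0.6658, 0.0904, 0.1306]
tool_rot: [-2.165, -2.268, -0.007]
ft_force: [0.7, 5.6, -4.3]
grip_width: 0.007
grip_force: 8.0
time: 21.65
position: [0.6642, 0.1328, 0.1338]
tool_rot: [2.167, 2.274, -0.001]
ft_force: [1.0, -0.8, -0.1]
grip_width: 0.007
grip_force: 3.4
side TCP [0.6643 0.1325 0.1339] n 269
dz -0.078 x [0.643 0.659 0.673] y [0.093 0.095 0.101] 4
dz -0.066 x [0.639 0.655 0.674] y [0.09  0.096 0.109] 42
dz -0.054 x [0.639 0.657 0.677] y [0.091 0.098 0.11 ] 44
dz -0.042 x [0.64  0.664 0.676] y [0.094 0.102 0.168] 49
dz -0.03 x [0.642 0.65  0.68 ] y [0.089 0.101 0.157] 36
dz -0.018 x [0.648 0.655 0.674] y [0.08  0.095 0.176] 33
dz -0.006 x [0.651 0.661 0.674] y [0.079 0.084 0.13 ] 37
dz 0.006 x [0.652 0.657 0.671] y [0.079 0.085 0.134] 23
```

The grip force has dropped to 3 N, so the fingers are free. Withdrawing now.

```bash
python3 -m jog '[[[-8,0,-2,0,0,0,0],[-12,0,-8,0,0,0,0],[-12,0,-30,0,0,0,0],[-12,0,-65,0,0,0,87],[-12,0,-65,0,0,0,87]]]' 20;  python3 - <<'E'
from off import *
for n in("side","top"):
    d=grab(n); C=cloud(d); h=cv2.cvtColor(d["image"],cv2.COLOR_RGB2HSV); m=(h[...,0]>105)&(h[...,0]<130)&(h[...,1]>110); q=m&(C[...,0]>.6)&(C[...,0]<.72)&(C[...,1]>.05)&(C[...,1]<.2)
    P=C[q]; print(n,len(P),"z",np.percentile(P[:,2],[1,90,97,99.5]).round(4),"x",np.percentile(P[:,0],[2,98]).round(3),"y",np.percentile(P[:,1],[2,98]).round(3)); t=P[P[:,2]>.115]; print("  top pts",len(t),np.median(t,0).round(3), t[:,1].min().round(3),t[:,1].max().round(3))
E
```

```text
time: 22.25
position: [0.6678, 0.1199, 0.2053]
tool_rot: [2.166, 2.268, 0.013]
ft_force: [0.5, -0.1, -0.0]
grip_width: 0.02
grip_force: 20.0
side 284 z [0.1346 0.2065 0.2093 0.2167] x [0.646 0.686] y [0.068 0.163]
  top pts 284 [0.664 0.096 0.174] 0.066 0.166Traceback (most recent call last):
  File "<stdin>", line 4, in <module>
    return _quantile_unchecked(
        a, q, axis, out, overwrite_input, method, keepdims, weights)
    return _ureduce(a,
                    func=_quantile_ureduce_func,
    ...<5 lines>...
                    overwrite_input=overwrite_input,
                    method=method)
    r = func(a, **kwargs)
    result = _quantile(arr,
                       quantiles=q,
    ...<2 lines>...
                       out=out,
                       weights=wgt)
    slices_having_nans = np.isnan(arr[-1, ...])
                                  ~~~^^^^^^^^^
IndexError: index -1 is out of bounds for axis 0 with size 0
```

It rode up again, because opening the fingers early re-gripped it from inside. I'll re-seat gently, close at 3 N and rise in small closed steps.

```bash
cat > nz.py <<'E'
from off import *
d=grab("side"); s=ctrl.get_state(); C=cloud(d); h=cv2.cvtColor(d["image"],cv2.COLOR_RGB2HSV); m=(h[...,0]>105)&(h[...,0]<130)&(h[...,1]>110); q=m&(C[...,0]>.6)&(C[...,0]<.72)&(C[...,1]>.05)&(C[...,1]<.2)
P=C[q]; n=P[P[:,1]<P[:,1].min()+.012]; v,u=np.nonzero(q)
print("TCP",s["position"].round(4),"g",s["grip_force"],s["grip_width"],"F",s["ft_force"].round(1),"nozzle z",np.percentile(P[:,2],[1,97,99]).round(4),"mouth near end z",np.percentile(n[:,2],[5,95]).round(4),"rows",v.min(),v.max())
E
python3 -m jog '[[[0,0,20,0,0,0,40],[0,0,40,0,0,0,40],[0,0,50,0,0,0,40],[0,0,58,0,0,0,40],[0,0,66,0,0,0,40],[0,0,72,0,0,0,40],[0,0,77,0,0,0,40],[0,0,80,0,0,0,40],[0,0,82,0,0,0,40],[0,0,82,0,0,0,40]]]' 20; python3 nz.py; python3 -m jog '[[[0,0,0,0,0,0,0],[0,0,-1,0,0,0,0],[0,0,-2,0,0,0,0],[0,0,-2,0,0,0,0],[0,0,-2,0,0,0,0]]]' 3; python3 nz.py;  python3 -m jog '[[[0,0,-3,0,0,0,0],[0,0,-6,0,0,0,0],[0,0,-9,0,0,0,0],[0,0,-9,0,0,0,0]]]' 3; python3 nz.py
```

```text
time: 23.35
position: [0.6672, 0.1221, 0.1252]
tool_rot: [2.166, 2.273, 0.013]
ft_force: [-9.2, -0.6, 27.2]
grip_width: 0.005
grip_force: 22.9
TCP [0.6672 0.1221 0.1252] g 22.89290774613619 0.00710367925008207 F [-9.2  0.1 28.2] nozzle z [0.0585 0.1362 0.1521] mouth near end z [0.1097 0.1349] rows 209 239
time: 23.9
position: [0.667, 0.1221, 0.1252]
tool_rot: [2.166, 2.273, 0.011]
ft_force: [-5.5, 1.4, 19.0]
grip_width: 0.009
grip_force: 19.5
TCP [0.667  0.122  0.1252] g 19.504190012812614 0.007424250190834416 F [-5.7  0.5 19.8] nozzle z [0.0587 0.1364 0.1518] mouth near end z [0.1117 0.1354] rows 209 239
time: 24.35
position: [0.6651, 0.1208, 0.1283]
tool_rot: [2.168, 2.273, 0.001]
ft_force: [1.2, 0.2, -0.2]
grip_width: 0.002
grip_force: 19.2
TCP [0.665  0.1208 0.1281] g 19.17707333341241 0.004111241755512042 F [ 1.1  0.  -0.4] nozzle z [0.0631 0.139  0.1417] mouth near end z [0.1165 0.1377] rows 208 238
```

```bash
python3 -m jog '[[[20,0,0,0,0,0,0],[30,0,0,0,0,0,0],[10,0,0,0,0,0,0],[-10,0,0,0,0,0,0],[-30,0,0,0,0,0,0],[-10,0,0,0,0,0,0],[10,0,0,0,0,0,0],[30,0,0,0,0,0,0],[10,0,0,0,0,0,0],[-10,0,0,0,0,0,0]]]' 3; python3 nz.py;  python3 -m jog '[[[-20,0,0,0,0,0,0],[0,0,-0.5,0,0,0,0],[20,0,-1,0,0,0,0],[40,0,-1.5,0,0,0,0],[20,0,-2,0,0,0,0],[0,0,-2.5,0,0,0,0],[-20,0,-3,0,0,0,0],[0,0,-3.5,0,0,0,0],[20,0,-4,0,0,0,0],[40,0,-4.5,0,0,0,0]]]' 3; python3 nz.py
```

```text
time: 25.4
position: [0.6647, 0.1184, 0.1282]
tool_rot: [-2.158, -2.272, -0.012]
ft_force: [-0.2, 19.9, 2.4]
grip_width: 0.006
grip_force: 14.2
TCP [0.6649 0.1156 0.1287] g 14.23629589844495 0.0021332682092355566 F [0.1 8.8 2.6] nozzle z [0.0574 0.1353 0.1375] mouth near end z [0.1104 0.1337] rows 209 239
time: 26.45
position: [0.6634, 0.1457, 0.1326]
tool_rot: [2.172, 2.266, -0.005]
ft_force: [-0.2, -2.2, -0.1]
grip_width: 0.008
grip_force: 1.6
TCP [0.6627 0.153  0.1323] g 0.37045046412373495 0.006051233485810005 F [ 0.9  3.1 -0.4] nozzle z [0.0673 0.1426 0.1437] mouth near end z [0.119  0.1431] rows 212 237
```

```bash
python3 -m jog '[[[-10,0,0,0,0,0,0],[-22,0,0,0,0,0,0],[-32,0,0,0,0,0,0],[-32,0,0,0,0,0,0]]]' 3; python3 nz.py;  python3 -m jog '[[[0,0,-2,0,0,0,0],[0,0,-4,0,0,0,0],[0,0,-6,0,0,0,0],[0,0,-6,0,0,0,0]]]' 3; python3 nz.py
```

```text
time: 26.9
position: [0.665, 0.1139, 0.133]
tool_rot: [2.174, 2.266, -0.001]
ft_force: [-0.4, -1.0, -0.2]
grip_width: 0.004
grip_force: 0.0
TCP [0.665  0.1159 0.1329] g 0.0 0.003799046531902589 F [-0.   0.9  0.3] nozzle z [0.0606 0.1359 0.145 ] mouth near end z [0.1102 0.135 ] rows 209 239
time: 27.35
position: [0.665, 0.1196, 0.1392]
tool_rot: [2.167, 2.274, 0.001]
ft_force: [-0.3, -0.2, 0.3]
grip_width: 0.002
grip_force: 0.0
TCP [0.6649 0.1194 0.139 ] g 0.0 0.0042004774005007925 F [-0.5  0.3 -0.6] nozzle z [0.0585 0.1363 0.1418] mouth near end z [0.1125 0.1367] rows 209 239
```

Free: the nozzle stays seated (rows 209–239) while the TCP rises. Now clear and go to the middle nozzle.

```bash
python3 -m jog '[[[0,0,-10,0,0,0,0],[0,0,-25,0,0,0,0],[0,0,-50,0,0,0,0],[0,0,-60,0,0,0,0],[0,0,-60,0,0,0,60],[0,0,-60,0,0,0,60]]]' 20; python3 nz.py; python3 mv.py 0.4665 0.0165 0.20 -66
```

```text
time: 28.0
position: [0.6647, 0.1189, 0.1986]
tool_rot: [-2.168, -2.273, -0.0]
ft_force: [-0.3, -0.1, 0.2]
grip_width: 0.109
grip_force: 0.0
TCP [0.6643 0.119  0.1979] g 0.0 0.1558770495873404 F [ 0.1  0.7 -0.7] nozzle z [0.0592 0.1335 0.1345] mouth near end z [0.113  0.1336] rows 209 239
row [-93.0, -202.4, -1.9, -0.1, 0.0, 68.7] | now [0.6643 0.119  0.1979] yaw 2.7 q7 0.0 t 28.1
```

```bash
python3 -m jog '[[[-9,-22,-2,0,0,8,60],[-18,-44,-2,0,0,16,70],[-27,-66,-2,0,0,24,70],[-36,-88,-2,0,0,32,70],[-45,-110,-2,0,0,40,70],[-54,-132,-2,0,0,48,70],[-64,-154,-2,0,0,56,70],[-78,-178,-2,0,0,64,70],[-93,-201,-2,0,0,69,70],[-93,-201,-2,0,0,69,70]]]' 25; python3 -m jog '[[[0,0,0,0,0,0,70],[0,0,0,0,0,0,70]]]'; python3 mv.py 0.468 0.0165 0.057 -66
```

```text
time: 29.05
position: [0.4656, 0.0145, 0.1996]
tool_rot: [-3.074, -0.64, 0.004]
ft_force: [-0.8, -0.1, -0.2]
grip_width: 0.805
grip_force: 0.0
time: 29.25
position: [0.4687, 0.0172, 0.2004]
tool_rot: [3.074, 0.648, 0.0]
ft_force: [0.4, -0.7, -0.6]
grip_width: 0.804
grip_force: 0.0
row [-1.0, 0.3, 143.4, 0.0, 0.0, -0.2] | now [0.4687 0.0172 0.2004] yaw -66.2 q7 -1.31 t 29.2
```

```bash
python3 -m jog '[[[-1,0,40,0,0,0,50],[-1,0,80,0,0,0,50],[-1,0,120,0,0,0,50],[-1,0,140,0,0,0,50],[-1,0,144,0,0,0,50],[-1,0,144,0,0,0,20],[-1,0,144,0,0,0,20],[-1,0,144,0,0,0,20],[-1,0,144,0,0,0,20],[-1,0,144,0,0,0,20]]]' 40; python3 -m jog '[[[0,0,0,0,0,0,20],[0,0,0,0,0,0,20],[0,0,-10,0,0,0,20],[0,0,-50,0,0,0,20],[0,0,-90,0,0,0,20],[0,0,-112,0,0,0,20],[0,0,-112,0,0,0,20],[0,0,-112,0,0,0,20]]]';python3 off.py; python3 mv.py 0.669 0.0141 0.170 2.8
```

```text
time: 30.25
position: [0.4684, 0.0163, 0.0577]
tool_rot: [-3.074, -0.645, -0.004]
ft_force: [-0.3, -0.0, 3.2]
grip_width: 0.296
grip_force: 39.1
time: 31.05
position: [0.467, 0.0163, 0.1685]
tool_rot: [-3.074, -0.646, 0.0]
ft_force: [0.3, 0.5, -1.0]
grip_width: 0.3
grip_force: 39.3
h 0.012 offset along [ 0.92  0.4  -0.  ] mm -1.5 resid 0.07070566402012446 width px 15.5
h 0.02 offset along [ 0.92  0.4  -0.  ] mm -1.5 resid 0.06286485889722826 width px 14.75
h 0.028 offset along [ 0.92  0.4  -0.  ] mm -3.0 resid 0.5279370794567058 width px 15.25
h 0.069 offset along [ 0.92  0.4  -0.  ] mm -4.5 resid 0.27580969531879873 width px 28.5
row [184.6, 83.3, -2.7, -0.1, 0.1, -69.1] | now [0.4664 0.0161 0.1677] yaw -66.3 q7 -1.3 t 31.1
```

```bash
python3 -m jog '[[[20,9,-3,0,0,-8,20],[40,18,-3,0,0,-16,20],[60,27,-3,0,0,-24,20],[80,36,-3,0,0,-32,20],[100,45,-3,0,0,-40,20],[120,54,-3,0,0,-48,20],[140,63,-3,0,0,-56,20],[165,75,-3,0,0,-64,20],[185,84,-3,0,0,-69,20],[185,84,-3,0,0,-69,20]]]'; python3 -m jog '[[[0,0,0,0,0,0,20],[0,0,0,0,0,0,20],[0,0,0,0,0,0,20]]]'; python3 mv.py 0.669 0.0161 0.138 2.8
```

```text
time: 32.1
position: [0.6714, 0.0132, 0.1684]
tool_rot: [-2.167, -2.274, 0.006]
ft_force: [-0.4, 0.1, -1.7]
grip_width: 0.296
grip_force: 39.4
time: 32.4
position: [0.6697, 0.0137, 0.1713]
tool_rot: [-2.168, -2.272, 0.001]
ft_force: [-0.4, -0.5, -0.5]
grip_width: 0.293
grip_force: 39.4
row [2.4, -0.6, 33.3, -0.1, -0.0, -0.1] | now [0.6697 0.0137 0.1713] yaw 2.7 q7 0.21 t 32.4
```

```bash
python3 -m jog '[[[2.4,-0.8,12,0,0,0,20],[2.4,-0.8,20,0,0,0,20],[2.4,-0.8,25,0,0,0,20],[2.4,-0.8,29,0,0,0,20],[2.4,-0.8,33,0,0,0,20],[2.4,-0.8,33,0,0,0,20]]]'; python3 dw.py "(.669,.0161,.11)"
```

```text
time: 33.0
position: [0.6694, 0.0159, 0.138]
tool_rot: [-2.168, -2.273, 0.001]
ft_force: [0.3, 0.3, -1.0]
grip_width: 0.299
grip_force: 39.4
(.669,.0161,.11) [0.2, -0.4, 28.0]
down 10mm = [0.0, 0.01, 10.0] at [0.6694 0.0159 0.138 ] f [ 0.3  0.3 -1. ]
```

No contact with the rim 5 mm below the tip, so it is on. Pushing home.

```bash
python3 -m jog '[[[0,-0.4,5,0,0,0,20],[0,-0.4,10,0,0,0,20],[0,-0.4,15,0,0,0,20],[0,-0.4,20,0,0,0,20],[0,-0.4,24,0,0,0,20],[0,-0.4,27,0,0,0,20],[0,-0.4,30,0,0,0,20],[0,-0.4,30,0,0,0,20]]]'
```

```text
time: 33.8
position: [0.6693, 0.0159, 0.1107]
tool_rot: [-2.168, -2.273, -0.001]
ft_force: [-3.4, 0.6, 9.2]
grip_width: 0.297
grip_force: 39.6
```

```bash
python3 -m jog '[[[0,0,3,0,0,0,20],[0,0,5,0,0,0,20],[0,0,5,0,0,0,20]]]'; python3 -m jog '[[[0,0,-3,0,0,0,20],[0,0,-5,0,0,0,50],[0,0,-5,0,0,0,50],[0,0,-5,0,0,0,50],[0,0,-5,0,0,0,50],[0,0,-20,0,0,0,50],[0,0,-50,0,0,0,50],[0,0,-85,0,0,0,50],[0,0,-85,0,0,0,50]]]'; python3 mv.py 0.451 -0.1515 0.20 -62.6; python3 -c "
from h import *
d=grab('side'); C=cloud(d); h=cv2.cvtColor(d['image'],cv2.COLOR_RGB2HSV); m=(h[...,0]>105)&(h[...,0]<130)&(h[...,1]>110)&(C[...,0]>.6)&(C[...,1]>-.05)&(C[...,1]<.065); P=C[m]; print(len(P),np.percentile(P[:,2],[1,50,97,99]))"
```

```text
time: 34.1
position: [0.6696, 0.0158, 0.1106]
tool_rot: [-2.167, -2.273, -0.005]
ft_force: [-14.0, 1.4, 32.2]
grip_width: 0.295
grip_force: 40.5
time: 35.0
position: [0.6726, 0.0152, 0.1953]
tool_rot: [2.164, 2.268, 0.011]
ft_force: [-0.0, -0.5, 0.4]
grip_width: 0.573
grip_force: 0.0
row [-156.1, -229.1, -7.0, 0.5, -0.3, 65.3] | now [0.6726 0.0152 0.1953] yaw 2.7 q7 0.2 t 35.0
169 [0.06198212 0.10989931 0.19875353 0.20873084]
```

```bash
python3 -m jog '[[[-16,-24,-7,0.5,0,8,60],[-32,-48,-7,0.5,0,16,60],[-48,-72,-7,0.5,0,24,60],[-64,-96,-7,0.5,0,32,60],[-80,-120,-7,0.5,0,40,60],[-100,-147,-7,0.5,0,48,60],[-120,-176,-7,0.5,0,56,60],[-140,-205,-7,0.5,0,64,60],[-156,-230,-7,0.5,0,65,60],[-156,-230,-7,0.5,0,65,60]]]' 40; python3 -m jog '[[[0,0,0,0,0,0,55],[0,0,0,0,0,0,55]]]'; python3 mv.py 0.4495 -0.152 0.057 -62.6;  python3 -c "
from h import *
d=grab('side'); C=cloud(d); h=cv2.cvtColor(d['image'],cv2.COLOR_RGB2HSV); m=(h[...,0]>105)&(h[...,0]<130)&(h[...,1]>110)&(C[...,0]>.6)&(C[...,1]>-.05)&(C[...,1]<.065); P=C[m]; print(len(P),np.percentile(P[:,2],[1,50,97,99]))"
```

```text
time: 36.05
position: [0.4439, -0.1533, 0.1952]
tool_rot: [-3.043, -0.743, 0.009]
ft_force: [0.5, -0.3, -0.6]
grip_width: 0.687
grip_force: 0.0
time: 36.25
position: [0.4476, -0.1499, 0.1957]
tool_rot: [-3.044, -0.753, 0.009]
ft_force: [0.1, 1.3, 0.4]
grip_width: 0.644
grip_force: 0.0
row [1.3, 3.7, 138.7, -0.4, 0.2, 0.4] | now [ 0.4476 -0.1499  0.1957] yaw -62.2 q7 -0.91 t 36.2
161 [0.06651416 0.1090633  0.13689362 0.13841605]
```

```bash
python3 -m jog '[[[1.5,3.7,40,0,0,0,50],[1.5,3.7,80,0,0,0,50],[1.5,3.7,120,0,0,0,50],[1.5,3.7,136,0,0,0,50],[1.5,3.7,139,0,0,0,50],[1.5,3.7,139,0,0,0,20],[1.5,3.7,139,0,0,0,20],[1.5,3.7,139,0,0,0,20],[1.5,3.7,139,0,0,0,20],[1.5,3.7,139,0,0,0,20]]]' 40; python3 -m jog '[[[0,0,0,0,0,0,20],[0,0,0,0,0,0,20],[0,0,-10,0,0,0,20],[0,0,-50,0,0,0,20],[0,0,-90,0,0,0,20],[0,0,-112,0,0,0,20],[0,0,-112,0,0,0,20],[0,0,-112,0,0,0,20]]]';python3 off.py; python3 mv.py 0.6739 -0.0908 0.170 2.8
```

```text
time: 37.3
position: [0.4502, -0.1529, 0.0577]
tool_rot: [-3.045, -0.752, 0.005]
ft_force: [0.2, -0.1, 5.0]
grip_width: 0.296
grip_force: 39.5
time: 38.1
position: [0.4496, -0.1528, 0.1685]
tool_rot: [-3.043, -0.751, 0.008]
ft_force: [-0.1, -0.0, -2.6]
grip_width: 0.299
grip_force: 39.5
h 0.012 offset along [ 0.89  0.47 -0.01] mm -1.0 resid 0.01665894911502619 width px 17.25
h 0.02 offset along [ 0.89  0.47 -0.01] mm -0.5 resid 0.1481902387027958 width px 17.75
h 0.028 offset along [ 0.89  0.47 -0.01] mm -4.5 resid 0.6972403428457028 width px 19.75
h 0.069 offset along [ 0.89  0.47 -0.01] mm -25.0 resid 2.047654709587846 width px 14.75
row [228.0, 49.7, -3.9, -0.6, -0.0, -65.1] | now [ 0.4489 -0.1529  0.1677] yaw -62.3 q7 -0.88 t 38.1
```

```bash
python3 -m jog '[[[25,5,-4,-0.5,0,-8,20],[50,10,-4,-0.5,0,-16,20],[75,15,-4,-0.5,0,-24,20],[100,20,-4,-0.5,0,-32,20],[125,25,-4,-0.5,0,-40,20],[150,31,-4,-0.5,0,-48,20],[180,37,-4,-0.5,0,-56,20],[205,44,-4,-0.5,0,-64,20],[228,50,-4,-0.5,0,-65,20],[228,50,-4,-0.5,0,-65,20]]]'; python3 -m jog '[[[0,0,0,0,0,0,20],[0,0,0,0,0,0,20],[0,0,0,0,0,0,20]]]'; python3 mv.py 0.6739 -0.0893 0.138 2.8
```

```text
time: 39.15
position: [0.6761, -0.0898, 0.1675]
tool_rot: [-2.164, -2.274, 0.005]
ft_force: [-0.2, -0.3, -1.4]
grip_width: 0.298
grip_force: 39.5
time: 39.45
position: [0.6739, -0.0921, 0.1709]
tool_rot: [-2.169, -2.271, 0.001]
ft_force: [-0.2, 1.2, -1.4]
grip_width: 0.297
grip_force: 39.5
row [2.8, 0.1, 32.9, -0.1, -0.0, -0.2] | now [ 0.6739 -0.0921  0.1709] yaw 2.6 q7 0.42 t 39.5
```

```bash
python3 -m jog '[[[2.8,0,12,0,0,0,20],[2.8,0,20,0,0,0,20],[2.8,0,25,0,0,0,20],[2.8,0,29,0,0,0,20],[2.8,0,33,0,0,0,20],[2.8,0,33,0,0,0,20]]]'; python3 dw.py "(.6739,-.0893,.11)"
```

```text
time: 40.05
position: [0.6745, -0.0887, 0.1376]
tool_rot: [-2.168, -2.273, 0.001]
ft_force: [0.0, -0.2, -0.0]
grip_width: 0.293
grip_force: 39.5
(.6739,-.0893,.11) [-0.6, -0.6, 27.6]
down 10mm = [-0.0, 0.01, 10.0] at [ 0.6745 -0.0887  0.1376] f [ 0.  -0.2 -0. ]
```

```bash
python3 -m jog '[[[-0.6,-0.6,5,0,0,0,20],[-0.6,-0.6,10,0,0,0,20],[-0.6,-0.6,15,0,0,0,20],[-0.6,-0.6,20,0,0,0,20],[-0.6,-0.6,24,0,0,0,20],[-0.6,-0.6,27,0,0,0,20],[-0.6,-0.6,30,0,0,0,20],[-0.6,-0.6,33,0,0,0,20],[-0.6,-0.6,33,0,0,0,20]]]'
```

```text
time: 40.95
position: [0.6745, -0.0892, 0.1106]
tool_rot: [-2.167, -2.273, -0.004]
ft_force: [-9.9, 4.6, 23.4]
grip_width: 0.296
grip_force: 40.3
```

```bash
python3 -m jog '[[[0,0,-4,0,0,0,50],[0,0,-5,0,0,0,50],[0,0,-5,0,0,0,50],[0,0,-5,0,0,0,50],[0,0,-20,0,0,0,50],[0,0,-50,0,0,0,50],[0,0,-90,0,0,0,50],[0,0,-90,0,0,0,50]]]'; python3 -m jog '[[[0,-50,0,0,0,0,60],[0,-100,0,0,0,0,60],[0,-150,0,0,0,0,60],[0,-200,0,0,0,0,60],[0,-200,0,0,0,0,60]]]'
python3 - <<'E'
from meas import *
d=grab("top"); s=grab("side"); C=cloud(s); h=cv2.cvtColor(s['image'],cv2.COLOR_RGB2HSV); b=(h[...,0]>105)&(h[...,0]<130)&(h[...,1]>110)
for y in(.119,.014,-.091):
    m=b&(C[...,0]>.6)&(C[...,0]<.73)&(abs(C[...,1]-y)<.049)
    if m.sum(): print(y,m.sum(),np.percentile(C[m][:,2],[97,99]))
C=cloud(d); h=cv2.cvtColor(d['image'],cv2.COLOR_RGB2HSV); b=(h[...,0]>105)&(h[...,0]<130)&(h[...,1]>110)
for y in(.119,.014,-.091):
    m=b&(C[...,0]>.6)&(C[...,0]<.73)&(abs(C[...,1]-y)<.049)
    if m.sum(): print("top",y,m.sum(),np.percentile(C[m][:,2],[90,97,99]))
C=cloud(d); u,v=np.meshgrid(np.arange(560),np.arange(420)); red=((h[...,0]<9)|(h[...,0]>170))&(h[...,1]>140)&(C[...,2]>.04)&(C[...,2]<.09)&(u>180)&(u<400)&(v>165)&(v<290)
n,L,S,c=cv2.connectedComponentsWithStats(cv2.dilate(red.astype(np.uint8),np.ones((3,3))))
for i in range(1,n):
    if S[i,4]>40:
        print(c[i].round(1),knob(d,c[i])); q=(np.hypot(u-c[i][0],v-c[i][1])<11)&(C[...,2]>.062)&(C[...,2]<.08)
        P=onplane(d,np.c_[u[q],v[q]],.07)[:,:2]; e,V=np.linalg.eigh(np.cov(P.T)); print("   bar",P.mean(0).round(4),np.degrees(np.arctan2(V[1,1],V[0,1])).round(1),np.sqrt(e).round(4),q.sum())
save(d,"top1")
E
```

```text
time: 41.75
position: [0.6774, -0.0908, 0.2024]
tool_rot: [2.163, 2.267, 0.009]
ft_force: [0.6, -1.0, 0.5]
grip_width: 0.574
grip_force: 0.0
time: 42.25
position: [0.469, -0.0994, 0.1956]
tool_rot: [-2.165, -2.266, -0.015]
ft_force: [1.3, -0.1, -0.1]
grip_width: 0.686
grip_force: 0.0
0.119 234 [0.13404406 0.13667978]
0.014 155 [0.13556657 0.13680646]
top 0.119 195 [0.13304024 0.13702892 0.13746141]
top 0.014 199 [0.1341418  0.13704128 0.13864875]
top -0.091 195 [0.13406036 0.13684978 0.1376172 ]
[197.1 208.5] {'circ': array([0.5915, 0.3584]), 'r': 0.0326, 'white': array([0.5992, 0.3623]), 'axis': np.float64(-153.54391592211343), 'n': 151}
   bar [0.5891 0.3562] -157.6 [0.0059 0.0144] 80
[382.1 245.9] {'circ': array([ 0.4757, -0.2912]), 'r': 0.0321, 'white': array([ 0.4852, -0.2932]), 'axis': np.float64(168.4666512155487), 'n': 134}
   bar [ 0.4744 -0.2896] 171.4 [0.0062 0.0153] 90
[226.2 258.5] {'circ': array([0.4189, 0.2461]), 'r': 0.0278, 'white': array([0.4293, 0.2431]), 'axis': np.float64(161.04605450961773), 'n': 166}
   bar [0.4173 0.2474] 160.6 [0.0058 0.0143] 85
```

View pics/top1.png

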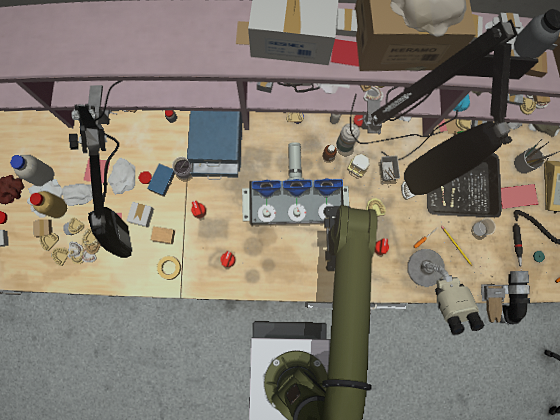

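Top view: the three nozzles stand in line on their spigots, all at the same height. Knobs are at (197,208), (382,246) and (226,258); the last one was knocked from (217,255). I'll start with the right knob, squeezing it along the bar first to centre it, then across the bar.

```bash
python3 mv.py 0.4745 -0.2895 0.16 -9.5
```

```text
row [-191.3, -9.0, 35.2, 0.2, -0.4, 12.2] | now [ 0.4742 -0.0982  0.1963] yaw 2.7 q7 0.15 t 42.4
```

```bash
python3 -m jog '[[[-45,-2,0,0,0,4,87],[-90,-4,10,0,0,8,87],[-135,-6,20,0,0,12,87],[-175,-8,30,0,0,12,87],[-191,-9,35,0,0,12,87],[-191,-9,35,0,0,12,87],[-191,-9,35,0,0,12,87]]]' 10; python3 mv.py 0.4745 -0.2895 0.025 -9.5
```

```text
time: 43.05
position: [0.4753, -0.2902, 0.1597]
tool_rot: [2.394, 2.034, -0.006]
ft_force: [0.6, 0.4, -0.4]
grip_width: 0.994
grip_force: 0.0
row [0.9, -0.6, 134.7, -0.1, 0.2, 0.2] | now [ 0.4753 -0.2902  0.1597] yaw -9.3 q7 0.58 t 43.0
```

```bash
python3 -m jog '[[[1,-0.6,40,0,0,0,87],[1,-0.6,80,0,0,0,87],[1,-0.6,115,0,0,0,87],[1,-0.6,134,0,0,0,87],[1,-0.6,134,0,0,0,45],[1,-0.6,134,0,0,0,45],[1,-0.6,134,0,0,0,45],[1,-0.6,134,0,0,0,45],[1,-0.6,134,0,0,0,45],[1,-0.6,134,0,0,0,45]]]' 10; python3 -m jog '[[[0,0,0,0,0,0,45],[0,0,0,0,0,0,45],[0,0,0,0,0,0,45],[0,0,0,0,0,0,45]]]'; python3 mv.py 0.4745 -0.2895 0.042 80.5
```

```text
time: 44.05
position: [0.4748, -0.2889, 0.0272]
tool_rot: [2.393, 2.034, 0.002]
ft_force: [0.1, 0.7, 3.4]
grip_width: 0.601
grip_force: 9.9
time: 44.45
position: [0.4748, -0.289, 0.0271]
tool_rot: [2.393, 2.034, 0.002]
ft_force: [-0.2, 1.8, 6.6]
grip_width: 0.601
grip_force: 9.9
row [-0.6, -0.2, -14.9, 0.1, 0.0, -89.8] | now [ 0.4748 -0.289   0.0271] yaw -9.3 q7 0.72 t 44.5
```

```bash
python3 -m jog '[[[0,0,0,0,0,0,85],[0,0,0,0,0,0,85],[0,0,0,0,0,0,85],[0,0,0,0,0,0,85],[0,0,-8,0,0,0,85],[0,0,-15,0,0,0,85],[0,0,-15,0,0,-8,85],[0,0,-15,0,0,-16,85],[0,0,-15,0,0,-24,85],[0,0,-15,0,0,-32,85]]]' 10; python3 -m jog '[[[0,0,0,0,0,-8,85],[0,0,0,0,0,-16,85],[0,0,0,0,0,-24,85],[0,0,0,0,0,-32,85],[0,0,0,0,0,-40,85],[0,0,0,0,0,-48,85],[0,0,0,0,0,-56,85],[0,0,0,0,0,-58,85],[0,0,0,0,0,-58,85]]]'; python3 mv.py 0.4748 -0.2890 0.042 80.7
```

```text
time: 45.45
position: [0.4744, -0.2891, 0.0421]
tool_rot: [1.732, 2.619, 0.0]
ft_force: [-0.6, -0.2, 0.4]
grip_width: 0.976
grip_force: 0.0
time: 46.35
position: [0.4743, -0.2893, 0.042]
tool_rot: [0.255, 3.13, -0.0]
ft_force: [0.0, 0.6, -0.6]
grip_width: 0.978
grip_force: 0.0
row [-0.4, 0.4, 0.0, -0.0, 0.1, -0.0] | now [ 0.4743 -0.2893  0.042 ] yaw 80.7 q7 2.12 t 46.4
```

```bash
python3 -m jog '[[[-0.4,0.4,0,0,0,0,15],[-0.4,0.4,0,0,0,0,15],[-0.4,0.4,0,0,0,0,15],[-0.4,0.4,0,0,0,0,15],[-0.4,0.4,0,0,0,0,15],[-0.4,0.4,0,0,0,0,15],[-0.4,0.4,0,0,0,0,15],[-0.4,0.4,0,0,0,0,15],[-0.4,0.4,0,0,0,0,15],[-0.4,0.4,0,0,0,0,15]]]' 30; python3 -m jog '[[[0,0,0,0,0,0,15],[0,0,0,0,0,0,15],[0,0,0,0,0,0,15],[0,0,-20,0,0,0,15],[0,0,-60,0,0,0,15],[0,0,-100,0,0,0,15],[0,0,-100,0,0,0,15]]]' 40; python3 mv.py 0.5903 -0.0952 0.142 15
```

```text
time: 47.35
position: [0.4745, -0.2888, 0.0413]
tool_rot: [0.255, 3.131, -0.0]
ft_force: [-0.1, -0.4, -0.4]
grip_width: 0.229
grip_force: 30.0
time: 48.05
position: [0.4777, -0.2905, 0.1466]
tool_rot: [0.254, 3.122, -0.003]
ft_force: [1.0, -0.1, -0.9]
grip_width: 0.227
grip_force: 40.0
row [-79.5, 210.9, 5.1, 0.2, 0.5, 65.7] | now [ 0.4777 -0.2905  0.1466] yaw 80.7 q7 2.04 t 48.0
```

```bash
python3 -m jog '[[[-10,26,5,0,0,8,15],[-20,52,5,0,0,16,15],[-30,78,5,0,0,24,15],[-40,104,5,0,0,32,15],[-50,130,5,0,0,40,15],[-60,156,5,0,0,48,15],[-70,182,5,0,0,56,15],[-79,210,5,0,0,63,15],[-79,211,5,0,0,63,15],[-79,211,5,0,0,63,15]]]';python3 -m jog '[[[0,0,0,0,0,0,15],[0,0,0,0,0,0,15]]]'; python3 mv.py 0.5903 -0.0952 0.125 18
```

```text
time: 49.05
position: [0.5861, -0.092, 0.1351]
tool_rot: [-1.848, -2.539, 0.002]
ft_force: [-0.6, -0.6, -1.4]
grip_width: 0.226
grip_force: 40.0
time: 49.25
position: [0.5859, -0.0946, 0.1361]
tool_rot: [-1.855, -2.535, 0.001]
ft_force: [0.1, 0.4, -0.6]
grip_width: 0.224
grip_force: 40.0
row [-1.9, 4.1, 11.1, -0.0, 0.0, -0.4] | now [ 0.5859 -0.0946  0.1361] yaw 17.6 q7 0.61 t 49.2
```

```bash
python3 -m jog '[[[-2,4,5,0,0,0,15],[-2,4,8,0,0,0,15],[-2,4,8,0,0,0,15],[-2,4,8,0,0,0,15]]]'; python3 mv.py 0.5903 -0.0952 0.120 18
```

```text
time: 49.65
position: [0.5908, -0.0939, 0.1281]
tool_rot: [-1.853, -2.536, 0.0]
ft_force: [-0.3, 1.0, -0.1]
grip_width: 0.23
grip_force: 40.0
row [-1.0, -0.9, 8.1, -0.0, -0.0, -0.3] | now [ 0.5908 -0.0939  0.1281] yaw 17.7 q7 0.62 t 49.6
```

Now press lightly and sweep the pointer through the flat's likely angle.

```bash
python3 -m jog '[[[-1,-0.9,4,0,0,0,15],[-1,-0.9,7,0,0,0,15],[-1,-0.9,8.5,0,0,0,15],[-1,-0.9,8.5,0,0,0,15]]]'; python3 -m jog '[[[0,0,0.5,0,0,-3,15],[0,0,0.5,0,0,-6,15],[0,0,0.5,0,0,-9,15]]]'; python3 -m jog '[[[0,0,0.5,0,0,-3,15],[0,0,0.5,0,0,-6,15],[0,0,0.5,0,0,-9,15]]]'
```

```text
time: 50.05
position: [0.5906, -0.0956, 0.1197]
tool_rot: [1.853, 2.536, -0.001]
ft_force: [0.6, -2.0, -1.2]
grip_width: 0.227
grip_force: 40.0
time: 50.35
position: [0.5902, -0.095, 0.1191]
tool_rot: [-1.645, -2.676, 0.0]
ft_force: [-0.1, 0.3, -2.5]
grip_width: 0.228
grip_force: 40.0
time: 50.65
position: [0.5903, -0.0946, 0.1186]
tool_rot: [-1.43, -2.797, -0.0]
ft_force: [0.6, -0.3, -1.5]
grip_width: 0.228
grip_force: 40.0
```

```bash
python3 -m jog '[[[0,0,2,0,0,0,15],[0,0,4,0,0,0,15],[0,0,6,0,0,0,15],[0,0,6,0,0,0,15]]]'; python3 -c "
from h import *
s=ctrl.get_state();print(s['torque'].round(2),s['ft_force'])"
```

```text
time: 51.05
position: [0.5901, -0.0949, 0.1123]
tool_rot: [-1.434, -2.795, 0.001]
ft_force: [0.3, -0.2, -0.9]
grip_width: 0.227
grip_force: 40.0
[0.01 0.05 0.02] [ 0.25554549 -0.20196689 -0.89231317]
```

The knob slid 10 mm over the shaft without force. Pushing home.

```bash
python3 -m jog '[[[0,0,5,0,0,0,15],[0,0,9,0,0,0,15],[0,0,13,0,0,0,15],[0,0,16,0,0,0,15],[0,0,19,0,0,0,15],[0,0,22,0,0,0,15],[0,0,22,0,0,0,15]]]'; python3 mv.py 0.5903 -0.0952 0.094 96
```

```text
time: 51.75
position: [0.5904, -0.095, 0.0942]
tool_rot: [-1.433, -2.794, -0.003]
ft_force: [-9.6, 1.3, 21.8]
grip_width: 0.225
grip_force: 40.0
row [-0.1, -0.2, 0.2, 0.1, -0.1, -60.3] | now [ 0.5904 -0.095   0.0942] yaw 35.7 q7 0.94 t 51.8
```

```bash
python3 -m jog '[[[0,0,-4,0,0,-8,15],[0,0,-4,0,0,-16,15],[0,0,-4,0,0,-24,15],[0,0,-4,0,0,-32,15],[0,0,-4,0,0,-40,15],[0,0,-4,0,0,-48,15],[0,0,-4,0,0,-54,15],[0,0,-4,0,0,-60,15],[0,0,-4,0,0,-60,15]]]'; python3 -c "
from h import *
s=ctrl.get_state();print(s['torque'].round(2))"; python3 mv.py 0.5903 -0.0952 0.094 93; python3 -m jog '[[[0,0,0,0,0,-3,15],[0,0,0,0,0,-6,15],[0,0,0,0,0,-6,15]]]'; python3 -c "
from h import *
s=ctrl.get_state();print(s['torque'].round(2))"; python3 mv.py 0.5903 -0.0952 0.094 93
```

```text
time: 52.65
position: [0.5915, -0.0948, 0.0958]
tool_rot: [-0.157, 3.135, 0.001]
ft_force: [1.1, 0.9, 1.7]
grip_width: 0.225
grip_force: 40.0
[ 0.27 -0.25 -0.02]
row [1.3, -0.2, 1.8, 0.0, 0.2, 2.7] | now [ 0.5915 -0.0948  0.0958] yaw 95.7 q7 1.93 t 52.6
time: 52.95
position: [0.5916, -0.0948, 0.0956]
tool_rot: [-0.317, 3.123, 0.0]
ft_force: [2.2, 0.2, 3.1]
grip_width: 0.228
grip_force: 40.0
[ 0.36 -0.38  0.02]
row [1.3, -0.2, 1.6, 0.0, 0.1, 8.6] | now [ 0.5916 -0.0948  0.0956] yaw 101.6 q7 2.02 t 53.0
```

```bash
python3 -m jog '[[[0,0,0,0,0,-3,15],[0,0,0,0,0,-6,15],[0,0,0,0,0,-6,15],[0,0,0,0,0,-6,15]]]'; python3 -c "
from h import *
s=ctrl.get_state();print(s['torque'].round(2))"; python3 mv.py 0.5903 -0.0952 0.094 93
```

```text
time: 53.35
position: [0.5916, -0.0945, 0.0953]
tool_rot: [-0.478, 3.102, 0.001]
ft_force: [3.3, 2.0, 2.5]
grip_width: 0.228
grip_force: 40.1
[ 0.61 -0.74 -0.43]
row [1.4, -0.3, 1.3, 0.0, 0.2, 14.5] | now [ 0.5916 -0.0945  0.0953] yaw 107.5 q7 2.12 t 53.4
```

The stop torque (−0.43 N m) is reached. Release, rise and check.

```bash
python3 -m jog '[[[0,0,0,0,0,0,40],[0,0,0,0,0,0,40],[0,0,0,0,0,0,40],[0,0,0,0,0,0,40],[0,0,-20,0,0,0,40],[0,0,-50,0,0,0,40],[0,0,-70,0,0,0,40],[0,0,-70,0,0,0,40]]]'; python3 -m jog '[[[0,0,0,0,0,8,70],[-50,50,0,0,0,16,70],[-70,90,0,0,0,24,70],[-70,120,0,0,0,32,70],[-70,120,0,0,0,40,87],[-70,120,0,0,0,40,87]]]'
python3 - <<'E'
from meas import *
d=grab("top"); C=cloud(d); u,v=np.meshgrid(np.arange(560),np.arange(420))
p=proj(d,[[.591,-.095,.123]])[0]; print(p,knob(d,p,z=.123))
q=(np.hypot(u-p[0],v-p[1])<11)&(C[...,2]>.112)&(C[...,2]<.135); P=onplane(d,np.c_[u[q],v[q]],.123)[:,:2]; e,V=np.linalg.eigh(np.cov(P.T)); print("bar",P.mean(0).round(4),np.degrees(np.arctan2(V[1,1],V[0,1])).round(1),q.sum(),"z",np.percentile(C[q][:,2],[50,95]))
c=d['image'][175:235,240:360]; cv2.imwrite('pics/k1.png',cv2.resize(c,None,fx=6,fy=6,interpolation=2)[:,:,::-1])
E
python3 mv.py 0.589 0.356 0.16 24; python3 mv.py 0.4173 0.2470 0.16 -19.5
```

```text
time: 54.15
position: [0.5922, -0.0956, 0.1678]
tool_rot: [-0.482, 3.099, -0.002]
ft_force: [0.3, -0.6, 0.4]
grip_width: 0.464
grip_force: 0.0
time: 54.75
position: [0.6196, 0.0425, 0.163]
tool_rot: [-0.602, -3.081, 0.002]
ft_force: [-0.2, -0.4, 1.1]
grip_width: 0.9
grip_force: 0.0
[329.24387009 207.48453471] {'circ': array([ 0.6029, -0.098 ]), 'r': 0.0321, 'white': array([ 0.6024, -0.0918]), 'axis': np.float64(-163.09270462632674), 'n': 150}
bar [ 0.589  -0.0936] -163.7 92 z [0.12225828 0.12728314]
row [147.3, 280.9, 3.1, -0.1, -0.0, 43.9] | now [0.6199 0.0403 0.1635] yaw 67.9 q7 1.2 t 54.8
row [265.4, 115.3, 3.5, -0.1, 0.0, 87.4] | now [0.6199 0.0403 0.1635] yaw 67.9 q7 1.2 t 54.8
```

View pics/k1.png

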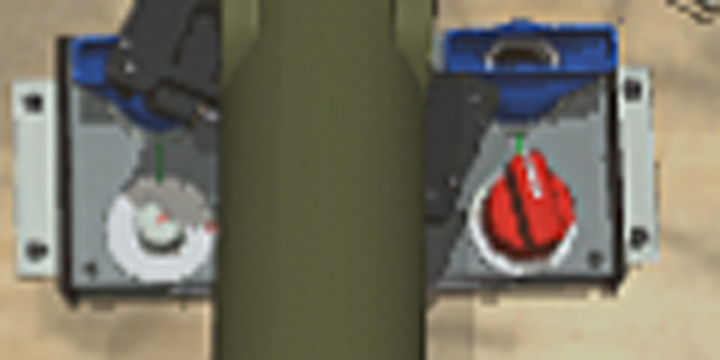

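The picture shows the right knob home, with its pointer (525,170) to the rear by the green mark, past it by bore play, so the damper is at its stop. Next is the front-left knob.

```bash
python3 -m jog '[[[25,11,3,0,0,8,87],[50,22,3,0,0,16,87],[75,33,3,0,0,24,87],[100,44,3,0,0,32,87],[125,55,3,0,0,40,87],[150,66,3,0,0,48,87],[180,79,3,0,0,56,87],[210,92,3,0,0,64,87],[240,105,3,0,0,72,87],[265,115,3,0,0,80,87]]]' 10; python3 -m jog '[[[0,0,0,0,0,7,87],[0,0,0,0,0,7,87],[0,0,0,0,0,7,87]]]'
python3 - <<'E'
from meas import *
d=grab("top"); C=cloud(d); u,v=np.meshgrid(np.arange(560),np.arange(420))
h=cv2.cvtColor(d['image'],cv2.COLOR_RGB2HSV); red=((h[...,0]<9)|(h[...,0]>170))&(h[...,1]>140)&(C[...,2]>.04)&(C[...,2]<.09)&(u>180)&(u<250)&(v>165)&(v<290)
n,L,S,c=cv2.connectedComponentsWithStats(cv2.dilate(red.astype(np.uint8),np.ones((3,3))))
print([(c[i].round(1),S[i,4]) for i in range(1,n) if S[i,4]>30])
E
python3 mv.py 0.4173 0.2470 0.027 -19.5
```

```text
time: 55.8
position: [0.4183, 0.2469, 0.1614]
tool_rot: [-2.451, -1.965, 0.0]
ft_force: [0.2, 0.6, 0.2]
grip_width: 0.999
grip_force: 0.0
time: 56.1
position: [0.4198, 0.2458, 0.1616]
tool_rot: [2.56, 1.82, -0.0]
ft_force: [-0.5, 0.3, -0.5]
grip_width: 0.999
grip_force: 0.0
[(array([197.3, 208.5]), np.int32(180))]
row [0.2, -2.8, 134.6, 0.0, 0.0, 0.3] | now [0.4199 0.246  0.1616] yaw -19.2 q7 -0.92 t 56.1
```

```bash
python3 -m jog '[[[0,-2.8,40,0,0,0,87],[0,-2.8,80,0,0,0,87],[0,-2.8,115,0,0,0,87],[0,-2.8,134,0,0,0,87],[0,-2.8,134,0,0,0,45],[0,-2.8,134,0,0,0,45],[0,-2.8,134,0,0,0,45],[0,-2.8,134,0,0,0,45],[0,-2.8,134,0,0,0,45],[0,-2.8,134,0,0,0,45]]]' 10; python3 -m jog '[[[0,0,0,0,0,0,45],[0,0,0,0,0,0,45],[0,0,0,0,0,0,85],[0,0,0,0,0,0,85],[0,0,0,0,0,0,85],[0,0,-8,0,0,0,85],[0,0,-15,0,0,0,85]]]'; python3 mv.py 0.4173 0.2470 0.042 70.8
```

```text
time: 57.15
position: [0.4172, 0.2489, 0.0288]
tool_rot: [-2.562, -1.818, -0.003]
ft_force: [0.5, 0.4, 3.2]
grip_width: 0.597
grip_force: 10.0
time: 57.85
position: [0.4163, 0.2483, 0.0432]
tool_rot: [2.562, 1.818, -0.001]
ft_force: [1.1, 0.3, -0.1]
grip_width: 0.935
grip_force: 0.0
row [-0.9, 1.4, 1.2, 0.0, 0.0, 89.9] | now [0.4163 0.2483 0.0432] yaw -19.3 q7 -0.86 t 57.9
```

```bash
python3 -m jog '[[[0,0,1,0,0,-8,85],[0,0,1,0,0,-16,85],[0,0,1,0,0,-24,85],[0,0,1,0,0,-32,85],[0,0,1,0,0,-40,85],[0,0,1,0,0,-48,85],[0,0,1,0,0,-56,85],[0,0,1,0,0,-64,85],[0,0,1,0,0,-72,85],[0,0,1,0,0,-80,85]]]' 10; python3 -m jog '[[[0,0,0,0,0,-8,85],[0,0,0,0,0,-10,85],[0,0,0,0,0,-10,85],[0,0,0,0,0,-10,85]]]'; python3 mv.py 0.4172 0.2489 0.042 70.7
```

```text
time: 58.85
position: [0.4167, 0.2487, 0.0425]
tool_rot: [0.785, 3.041, 0.001]
ft_force: [-0.0, 0.3, 0.7]
grip_width: 0.977
grip_force: 0.0
time: 59.25
position: [0.4167, 0.2486, 0.0423]
tool_rot: [0.528, 3.096, 0.001]
ft_force: [0.4, 0.0, -1.1]
grip_width: 0.976
grip_force: 0.0
row [-0.4, 0.4, 0.3, 0.0, 0.0, -0.1] | now [0.4167 0.2486 0.0423] yaw 70.6 q7 0.69 t 59.2
```

```bash
python3 -m jog '[[[-0.4,0.4,0,0,0,0,15],[-0.4,0.4,0,0,0,0,15],[-0.4,0.4,0,0,0,0,15],[-0.4,0.4,0,0,0,0,15],[-0.4,0.4,0,0,0,0,15],[-0.4,0.4,0,0,0,0,15],[-0.4,0.4,0,0,0,0,15],[-0.4,0.4,0,0,0,0,15],[-0.4,0.4,0,0,0,0,15],[-0.4,0.4,0,0,0,0,15]]]' 30; python3 -m jog '[[[0,0,0,0,0,0,15],[0,0,0,0,0,0,15],[0,0,0,0,0,0,15],[0,0,-20,0,0,0,15],[0,0,-60,0,0,0,15],[0,0,-100,0,0,0,15],[0,0,-100,0,0,0,15],[0,0,-100,0,0,0,15]]]' 40; python3 mv.py 0.5855 0.0103 0.138 32
```

```text
time: 60.25
position: [0.4169, 0.2486, 0.0418]
tool_rot: [-0.526, -3.097, 0.0]
ft_force: [1.0, -0.5, -0.0]
grip_width: 0.227
grip_force: 30.0
time: 61.05
position: [0.4172, 0.2491, 0.1424]
tool_rot: [0.526, 3.096, 0.003]
ft_force: [0.4, 0.4, -2.3]
grip_width: 0.227
grip_force: 40.0
row [-237.7, -169.8, 4.3, 0.1, 0.0, 38.7] | now [0.4172 0.2491 0.1424] yaw 70.7 q7 0.65 t 61.0
```

```bash
python3 -m jog '[[[-35,-25,4,0,0,6,15],[-70,-50,4,0,0,12,15],[-105,-75,4,0,0,18,15],[-140,-100,4,0,0,24,15],[-175,-125,4,0,0,30,15],[-205,-146,4,0,0,36,15],[-238,-170,4,0,0,38,15],[-238,-170,4,0,0,38,15],[-238,-170,4,0,0,38,15],[-238,-170,4,0,0,38,15]]]'; python3 mv.py 0.5855 0.0103 0.126 32.5
```

```text
time: 62.05
position: [0.584, 0.0108, 0.1362]
tool_rot: [-1.503, -2.756, 0.002]
ft_force: [-0.6, 1.1, -1.7]
grip_width: 0.226
grip_force: 40.0
row [-1.2, 1.0, 10.2, -0.1, -0.1, 0.3] | now [0.584  0.0108 0.1362] yaw 32.8 q7 0.64 t 62.0
```

```bash
python3 -m jog '[[[-1.2,1,6,0,0,0,15],[-1.2,1,10,0,0,0,15],[-1.2,1,10,0,0,0,15]]]'; python3 mv.py 0.5855 0.0103 0.118 32.5; python3 -m jog '[[[0,0,3,0,0,0,15],[0,0,6,0,0,0,15],[0,0,8,0,0,0,15],[0,0,9,0,0,0,15],[0,0,9,0,0,0,15]]]'; python3 mv.py 0.5855 0.0103 0.113 32.5
```

```text
time: 62.35
position: [0.5859, 0.01, 0.1267]
tool_rot: [-1.503, -2.757, 0.001]
ft_force: [0.6, -0.8, -1.8]
grip_width: 0.225
grip_force: 40.0
row [0.5, -0.2, 8.7, -0.1, -0.1, 0.3] | now [0.5859 0.01   0.1267] yaw 32.8 q7 0.64 t 62.4
time: 62.85
position: [0.5866, 0.0095, 0.1185]
tool_rot: [-1.505, -2.757, -0.0]
ft_force: [-0.6, 0.4, -1.9]
grip_width: 0.223
grip_force: 40.0
row [1.2, -0.5, 5.5, -0.0, -0.0, 0.2] | now [0.5866 0.0095 0.1185] yaw 32.7 q7 0.65 t 62.9
```

```bash
python3 -m jog '[[[1,-0.5,2,0,0,0,15],[1,-0.5,4,0,0,0,15],[1,-0.5,6,0,0,0,15],[1,-0.5,6,0,0,0,15]]]'; python3 mv.py 0.5855 0.0103 0.093 32.5
```

```text
time: 63.25
position: [0.5857, 0.0096, 0.1124]
tool_rot: [-1.506, -2.757, 0.001]
ft_force: [0.6, 0.4, -1.4]
grip_width: 0.224
grip_force: 40.0
row [0.8, 0.2, 19.4, -0.0, 0.0, 0.2] | now [0.5857 0.0096 0.1124] yaw 32.7 q7 0.65 t 63.2
```

On again without contact. Push home and turn.

```bash
python3 -m jog '[[[0,0,5,0,0,0,15],[0,0,9,0,0,0,15],[0,0,13,0,0,0,15],[0,0,16,0,0,0,15],[0,0,19,0,0,0,15],[0,0,22,0,0,0,15],[0,0,22,0,0,0,15]]]'; python3 -m jog '[[[0,0,-3,0,0,-8,15],[0,0,-3,0,0,-16,15],[0,0,-3,0,0,-24,15],[0,0,-3,0,0,-32,15],[0,0,-3,0,0,-40,15],[0,0,-3,0,0,-48,15],[0,0,-3,0,0,-56,15],[0,0,-3,0,0,-64,15],[0,0,-3,0,0,-69,15],[0,0,-3,0,0,-69,15]]]';  python3 mv.py 0.5855 0.0103 0.093 93; python3 -c "
from h import *
s=ctrl.get_state();print(s['torque'].round(2))"
```

```text
time: 63.95
position: [0.5859, 0.0097, 0.0947]
tool_rot: [-1.506, -2.756, -0.002]
ft_force: [-10.6, 0.6, 24.3]
grip_width: 0.229
grip_force: 40.0
time: 64.95
position: [0.5866, 0.0106, 0.0949]
tool_rot: [-0.323, 3.123, 0.002]
ft_force: [-1.5, 1.7, 2.4]
grip_width: 0.231
grip_force: 40.0
row [1.1, -0.1, 1.9, 0.1, 0.1, 8.8] | now [0.5866 0.0106 0.0949] yaw 101.8 q7 1.81 t 65.0
[ 0.41  0.13 -0.07]
```

```bash
python3 -m jog '[[[0,0,0,0,0,-3,15],[0,0,0,0,0,-6,15],[0,0,0,0,0,-6,15]]]'; python3 mv.py 0.5855 0.0103 0.093 93; python3 -c "
from h import *
s=ctrl.get_state();print(s['torque'].round(2))"
```

```text
time: 65.25
position: [0.5868, 0.0105, 0.0948]
tool_rot: [-0.481, 3.102, 0.002]
ft_force: [-0.3, 2.0, 5.9]
grip_width: 0.23
grip_force: 40.1
row [1.3, 0.2, 1.7, 0.1, 0.1, 14.6] | now [0.5868 0.0105 0.0948] yaw 107.6 q7 1.91 t 65.2
[ 0.63  0.19 -0.45]
```

```bash
python3 -m jog '[[[0,0,0,0,0,0,40],[0,0,0,0,0,0,40],[0,0,0,0,0,0,40],[0,0,0,0,0,0,40],[0,0,-20,0,0,0,40],[0,0,-50,0,0,0,40],[0,0,-70,0,0,0,40],[0,0,-70,0,0,0,40],[0,0,-70,0,0,0,40]]]' 10; python3 mv.py 0.589 0.356 0.16 24
python3 - <<'E'
from meas import *
d=grab("top"); C=cloud(d); u,v=np.meshgrid(np.arange(560),np.arange(420)); p=(197.5,209)
q=(np.hypot(u-p[0],v-p[1])<11)&(C[...,2]>.062)&(C[...,2]<.08); P=onplane(d,np.c_[u[q],v[q]],.07)[:,:2]; e,V=np.linalg.eigh(np.cov(P.T)); print("bar",P.mean(0).round(4),np.degrees(np.arctan2(V[1,1],V[0,1])).round(1),q.sum(),knob(d,p))
E
```

```text
time: 66.15
position: [0.5858, 0.0097, 0.1634]
tool_rot: [-0.483, 3.104, 0.0]
ft_force: [0.1, 0.1, -0.7]
grip_width: 0.462
grip_force: 0.0
row [-108.4, 329.0, 3.5, 0.0, 0.0, 83.7] | now [0.5858 0.0097 0.1634] yaw 107.7 q7 1.89 t 66.2
bar [0.5881 0.3556] -156.3 86 {'circ': array([0.5911, 0.3588]), 'r': 0.0327, 'white': array([0.5991, 0.3622]), 'axis': np.float64(-153.59006226339932), 'n': 149}
```

```bash
python3 -m jog '[[[-11,33,3,0,0,8,87],[-22,66,3,0,0,16,87],[-33,99,3,0,0,24,87],[-44,132,3,0,0,32,87],[-55,165,3,0,0,40,87],[-66,198,3,0,0,48,87],[-77,231,3,0,0,56,87],[-88,264,3,0,0,64,87],[-99,297,3,0,0,72,87],[-108,329,3,0,0,80,87]]]' 10; python3 -m jog '[[[0,0,0,0,0,4,87],[0,0,0,0,0,4,87],[0,0,0,0,0,4,87]]]'; python3 mv.py 0.5885 0.3557 0.027 24.5
```

```text
time: 67.2
position: [0.5877, 0.3571, 0.1585]
tool_rot: [-1.632, -2.683, 0.004]
ft_force: [0.1, 0.0, -0.1]
grip_width: 0.998
grip_force: 0.0
time: 67.5
position: [0.5885, 0.3545, 0.1593]
tool_rot: [1.717, 2.631, -0.004]
ft_force: [0.7, 0.6, 0.8]
grip_width: 1.003
grip_force: 0.0
row [1.3, 0.8, 132.3, -0.1, 0.1, -0.8] | now [0.5885 0.3545 0.1593] yaw 23.7 q7 -0.04 t 67.5
```

```bash
python3 -m jog '[[[1,0.8,40,0,0,0,87],[1,0.8,80,0,0,0,87],[1,0.8,115,0,0,0,87],[1,0.8,132,0,0,0,87],[1,0.8,132,0,0,0,45],[1,0.8,132,0,0,0,45],[1,0.8,132,0,0,0,45],[1,0.8,132,0,0,0,45],[1,0.8,132,0,0,0,45],[1,0.8,132,0,0,0,45]]]' 10; python3 -m jog '[[[0,0,0,0,0,0,45],[0,0,0,0,0,0,45],[0,0,0,0,0,0,85],[0,0,0,0,0,0,85],[0,0,0,0,0,0,85],[0,0,-8,0,0,0,85],[0,0,-14,0,0,0,85],[0,0,-14,0,0,-8,85],[0,0,-14,0,0,-16,85],[0,0,-14,0,0,-24,85]]]'; python3 -m jog '[[[0,0,0,0,0,-8,85],[0,0,0,0,0,-16,85],[0,0,0,0,0,-24,85],[0,0,0,0,0,-32,85],[0,0,0,0,0,-40,85],[0,0,0,0,0,-48,85],[0,0,0,0,0,-56,85],[0,0,0,0,0,-64,85],[0,0,0,0,0,-66,85],[0,0,0,0,0,-66,85]]]'; python3 mv.py 0.5885 0.3557 0.042 114
```

```text
time: 68.5
position: [0.5898, 0.3578, 0.0301]
tool_rot: [1.717, 2.63, 0.003]
ft_force: [-0.5, 0.3, 3.9]
grip_width: 0.595
grip_force: 10.0
time: 69.5
position: [0.5894, 0.3574, 0.0437]
tool_rot: [1.124, 2.933, 0.001]
ft_force: [-0.1, -0.1, -0.3]
grip_width: 0.972
grip_force: 0.0
time: 70.5
position: [0.5895, 0.3571, 0.0436]
tool_rot: [-0.644, 3.074, 0.0]
ft_force: [0.6, -0.7, -0.0]
grip_width: 0.978
grip_force: 0.0
row [1.5, -0.9, 1.6, 0.0, 0.1, -0.3] | now [0.5895 0.3571 0.0436] yaw 113.7 q7 1.43 t 70.5
```

```bash
python3 -m jog '[[[-0.5,0.5,1.5,0,0,0,15],[-0.5,0.5,1.5,0,0,0,15],[-0.5,0.5,1.5,0,0,0,15],[-0.5,0.5,1.5,0,0,0,15],[-0.5,0.5,1.5,0,0,0,15],[-0.5,0.5,1.5,0,0,0,15],[-0.5,0.5,1.5,0,0,0,15],[-0.5,0.5,1.5,0,0,0,15],[-0.5,0.5,1.5,0,0,0,15],[-0.5,0.5,1.5,0,0,0,15]]]' 30; python3 -m jog '[[[0,0,0,0,0,0,15],[0,0,0,0,0,0,15],[0,0,0,0,0,0,15],[0,0,-20,0,0,0,15],[0,0,-60,0,0,0,15],[0,0,-100,0,0,0,15],[0,0,-100,0,0,0,15],[0,0,-100,0,0,0,15]]]' 40; python3 mv.py 0.580 0.1155 0.138 37
```

```text
time: 71.5
position: [0.5893, 0.3579, 0.0413]
tool_rot: [-0.645, 3.074, 0.0]
ft_force: [-0.2, -0.4, -0.5]
grip_width: 0.223
grip_force: 30.0
time: 72.3
position: [0.5898, 0.3583, 0.1425]
tool_rot: [-0.645, 3.072, 0.001]
ft_force: [0.0, -0.2, -1.3]
grip_width: 0.228
grip_force: 40.0
row [106.6, -218.3, 4.2, 0.1, 0.1, 76.7] | now [0.5898 0.3583 0.1425] yaw 113.7 q7 1.43 t 72.3
```

```bash
python3 -m jog '[[[12,-25,4,0,0,8,15],[24,-50,4,0,0,16,15],[36,-75,4,0,0,24,15],[48,-100,4,0,0,32,15],[60,-125,4,0,0,40,15],[72,-150,4,0,0,48,15],[84,-175,4,0,0,56,15],[96,-200,4,0,0,64,15],[106.5,-218,4,0,0,71,15],[106.5,-218,4,0,0,71,15]]]'; python3 -m jog '[[[0,0,0,0,0,0,15],[0,0,0,0,0,0,15],[0,0,0,0,0,0,15]]]'; python3 mv.py 0.580 0.1155 0.126 43
```

```text
time: 73.3
position: [0.5782, 0.1106, 0.1354]
tool_rot: [-1.269, -2.872, 0.007]
ft_force: [0.9, -0.1, -0.2]
grip_width: 0.225
grip_force: 40.0
time: 73.6
position: [0.5791, 0.1171, 0.1367]
tool_rot: [-1.255, -2.879, 0.0]
ft_force: [0.0, 0.4, -0.8]
grip_width: 0.226
grip_force: 40.0
row [-1.9, -0.4, 10.7, -0.0, -0.0, -0.1] | now [0.5791 0.1171 0.1367] yaw 42.9 q7 0.58 t 73.6
```

```bash
python3 -m jog '[[[-1.9,-0.4,6,0,0,0,15],[-1.9,-0.4,10,0,0,0,15],[-1.9,-0.4,10,0,0,0,15]]]'; python3 mv.py 0.580 0.1155 0.118 43; python3 -m jog '[[[0,0,3,0,0,0,15],[0,0,6,0,0,0,15],[0,0,8,0,0,0,15],[0,0,8,0,0,0,15]]]'; python3 mv.py 0.580 0.1155 0.112 43
```

```text
time: 73.9
position: [0.5798, 0.1138, 0.1261]
tool_rot: [-1.259, -2.877, 0.002]
ft_force: [0.2, 0.1, -1.2]
grip_width: 0.227
grip_force: 40.0
row [1.1, 1.3, 8.1, -0.1, -0.0, -0.3] | now [0.5798 0.1138 0.1261] yaw 42.7 q7 0.59 t 73.9
time: 74.3
position: [0.5803, 0.1143, 0.119]
tool_rot: [-1.259, -2.878, -0.001]
ft_force: [0.8, 1.5, -1.7]
grip_width: 0.226
grip_force: 40.0
row [1.1, 0.6, 7.0, 0.0, -0.0, -0.3] | now [0.5803 0.1143 0.119 ] yaw 42.7 q7 0.59 t 74.3
```

```bash
python3 -m jog '[[[1.1,0.6,0,0,0,0,15],[1.1,0.6,2,0,0,0,15],[1.1,0.6,4,0,0,0,15],[1.1,0.6,6.5,0,0,0,15],[1.1,0.6,6.5,0,0,0,15]]]'; python3 mv.py 0.580 0.1155 0.093 43
```

```text
time: 74.8
position: [0.5799, 0.1149, 0.1123]
tool_rot: [-1.26, -2.877, 0.001]
ft_force: [-0.7, 0.3, -1.1]
grip_width: 0.228
grip_force: 40.0
row [0.4, 0.5, 19.3, -0.0, -0.0, -0.3] | now [0.5799 0.1149 0.1123] yaw 42.7 q7 0.59 t 74.8
```

On without contact. Push home and turn: stop expected near yaw 107.

```bash
python3 -m jog '[[[0,0,5,0,0,0,15],[0,0,9,0,0,0,15],[0,0,13,0,0,0,15],[0,0,16,0,0,0,15],[0,0,19,0,0,0,15],[0,0,22,0,0,0,15],[0,0,22,0,0,0,15]]]'; python3 -m jog '[[[0,0,-3,0,0,-8,15],[0,0,-3,0,0,-16,15],[0,0,-3,0,0,-24,15],[0,0,-3,0,0,-32,15],[0,0,-3,0,0,-40,15],[0,0,-3,0,0,-48,15],[0,0,-3,0,0,-56,15],[0,0,-3,0,0,-62,15],[0,0,-3,0,0,-65,15],[0,0,-3,0,0,-65,15]]]';  python3 mv.py 0.580 0.1155 0.093 93; python3 -c "
from h import *
s=ctrl.get_state();print(s['torque'].round(2))"
```

```text
time: 75.5
position: [0.5801, 0.115, 0.0942]
tool_rot: [-1.26, -2.877, -0.001]
ft_force: [-8.2, -0.8, 18.7]
grip_width: 0.224
grip_force: 40.0
time: 76.5
position: [0.5815, 0.1153, 0.0948]
tool_rot: [-0.481, 3.101, 0.001]
ft_force: [1.8, 0.5, 2.5]
grip_width: 0.228
grip_force: 40.1
row [1.4, 0.7, 1.8, 0.0, 0.2, 14.6] | now [0.5815 0.1153 0.0948] yaw 107.6 q7 1.69 t 76.5
[ 0.28 -0.39 -0.41]
```

```bash
python3 -m jog '[[[0,0,0,0,0,0,40],[0,0,0,0,0,0,40],[0,0,0,0,0,0,40],[0,0,0,0,0,0,40],[0,0,-20,0,0,0,40],[0,0,-50,0,0,0,40],[0,0,-70,0,0,0,40],[0,0,-70,0,0,0,40],[0,0,-70,0,0,0,40]]]' 10; python3 mv.py 0.40 0.25 0.17 107; python3 -m jog '[[[40,0,0,0,0,0,40],[80,50,0,0,0,0,40],[120,90,0,0,0,0,40],[150,130,0,0,0,0,40],[150,130,0,0,0,0,40],[150,130,0,0,0,0,40]]]'; python3 mv.py 0.40 0.25 0.17 107
python3 - <<'E'
from meas import *
d=grab("top"); s=grab("side"); u,v=np.meshgrid(np.arange(560),np.arange(420)); C=cloud(d)
for nm,x,y in(("L",.58,.1155),("M",.5855,.0103),("R",.5903,-.0952)):
    p=proj(d,[[x,y,.123]])[0]; q=(np.hypot(u-p[0],v-p[1])<10)&(C[...,2]>.112)&(C[...,2]<.135); P=onplane(d,np.c_[u[q],v[q]],.123)[:,:2]; e,V=np.linalg.eigh(np.cov(P.T)); print(nm,"bar",P.mean(0).round(4),np.degrees(np.arctan2(V[1,1],V[0,1])).round(1),q.sum(),"z",np.percentile(C[q][:,2],[50,95]).round(4),"white",knob(d,p,z=.123)["white"])
a=cv2.resize(d['image'][170:235,235:390],None,fx=5,fy=5,interpolation=2); b=cv2.resize(s['image'][190:320,250:345],None,fx=2,fy=2,interpolation=2)
W=np.zeros((600,780,3),np.uint8); W[:325,:775]=a; W[330:590,:190]=b; cv2.imwrite('pics/f.png',W[:,:,::-1])
E
```

```text
time: 77.4
position: [0.58, 0.1151, 0.1635]
tool_rot: [-0.484, 3.104, 0.0]
ft_force: [-0.4, 0.1, -1.3]
grip_width: 0.458
grip_force: 0.0
row [130.4, 183.3, -6.5, 0.0, 0.0, 0.7] | now [0.58   0.1151 0.1635] yaw 107.7 q7 1.68 t 77.4
time: 78.0
position: [0.3942, 0.1949, 0.1623]
tool_rot: [0.492, -3.1, 0.001]
ft_force: [-0.4, 0.4, -0.2]
grip_width: 0.461
grip_force: 0.0
row [-22.6, 50.6, -7.8, 0.0, -0.2, 1.0] | now [0.3942 0.1949 0.1623] yaw 108.0 q7 1.36 t 78.0
L bar [0.5789 0.1155] -165.2 94 z [0.1215 0.1275] white [0.5928 0.1181]
M bar [0.5848 0.0114] -164.8 95 z [0.1213 0.1282] white [0.5975 0.0134]
R bar [ 0.5887 -0.0935] -165.2 97 z [0.122  0.1281] white [ 0.6023 -0.0918]
```

View pics/f.png

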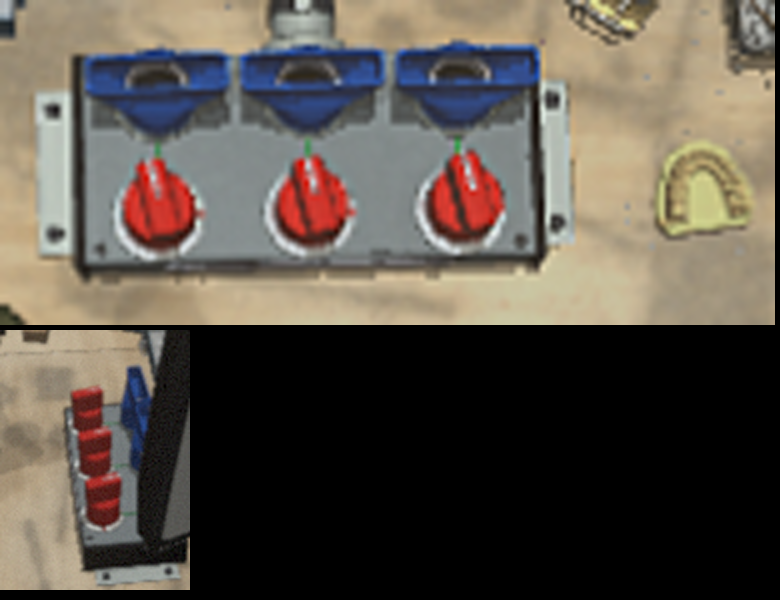

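All three nozzles and knobs are seated. The pointers at (152,175), (310,175) and (465,175) are at the green marks, past them by bore play. The plaster model at (705,190) stands upright beside the manifold and was never approached. Handing in.

```bash
python3 -c "
from bench import ctrl
print(ctrl.close_job())"
```

```text
the job is handed in; nothing more can be done
None
```

I handed the job in at about 78 s: all three nozzles were home before any damper was opened, the three knobs are home with every damper turned to its open stop, and the plaster model was not touched. The left nozzle stuck to the fingers and had to be re-seated, and the pointers rest about 12° past the green marks, which I put down to bore play. The hand-in returned no verdict.

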